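# Press a castor bush home with the bench locking clamp

### The job

Stand the castor wheel whose brass bush still sticks out in the wooden cradle between the jaws of the locking clamp, then squeeze the clamp's two handles together with a balanced grip that leaves its loose board where it lies, until they snap over centre and stay locked by themselves, which presses the bush home (do not push the bush with the fingers). Then gently pull the release lever so that the clamp springs fully open, and leave the wheel standing in the cradle and everything else where it is.

Things in the scene. Friction and masses are not known exactly. Their poses are not given: they have to be found in the camera images.
- wheel: the castor wheel to work on: grey hub, black tyre, 75 mm diameter, tyre 25 mm wide, hub 30 mm wide and 26 mm across, 0.13 to 0.21 kg; it stands on its tyre, axle level, in one of two places in the rack. Origin at its centre; its x axis runs along the axle, its brass bush stands out of the -x face
- bush (a joint): how far the brass bush is pressed in: 0 = stands 8 mm out of the hub, 0.008 = home, its flange (20 mm across, 2.5 mm thick) flat on the hub; pressing it takes about 10 N
- bush_face (a point): middle of the bush's outer face: on the axle, 25.5 mm from the wheel's centre while it stands out, 17.5 mm when home
- wheel_done: a finished wheel of the same kind, its bush already home, in the other place of the rack; stays there
- rack: fixed plywood board 190 x 110 x 12 mm with two hardwood V-rails along its x axis that carry the two wheels side by side, axles along x, about 80 mm apart; origin under its middle; the wheels' centres stand 52.5 mm above the bench
- jig: plywood board 150 x 300 x 18 mm with the cradle and a steel locking C-clamp 260 mm long lying level on it; 2 kg in all. It lies loose and slides easily on the bench: a sideways push of 3 to 5 N at the handles shifts it, so the squeeze must stay balanced between the handles. All clamp parts lie 47 to 70 mm above the bench. Origin on the bench right under the point cradle, same axes
- cradle (a point): centre of a wheel in the cradle against the fixed jaw, 58.5 mm above the bench; V-rails as in the rack, x = -37 to 27 mm. x level, along the axle, moving to fixed jaw; y away from the handles; z up. Pads 21 mm across: fixed at x = +15 mm, moving at -34 open, both +-2; the wheel needs 40.5 mm over hub and bush. Set it down at x = -6 to -2, best -4, bush to -x; the jaw slides it to the fixed pad
- board_end (a point): edge of the board's end under the handles: x = -8, y = -245 mm in the cradle's frame, 18 mm up. The fixed handle is a straight level bar 11 mm wide, 50 to 67 mm above the bench, y = -100 to -228 mm, outer (+x) face at x = +8.5 mm when the clamp sits straight; but the clamp is held by one bolt at x = 31, y = -34 mm and stands up to 0.05 rad askew (7 mm at y = -178): look or feel for the handles
- handle (a joint): turn of the moving handle against its jaw: 0 open (light spring), 0.59 dead centre, 0.65 locked at its stop. With the wheel in, each handle takes 5 N at first, up to 18 N as the bush goes in, 12 N before dead centre, then it snaps over; never over 30 N. The moving one's outer (-x) face open at x = -56, y = -160 to x = -61, y = -178 mm, locked at about -31 there (39 mm over both)
- release (a joint): turn of the release lever in the moving handle: 0 at rest (light spring), up to 0.28; at about 0.1 the locked clamp jumps open; 1 to 5 N. Ends in an upright roll 10 mm across, 16 mm high, behind the handles' ends: at x = -7, y = -284 mm locked, x = -87 open, in the cradle's frame, clamp straight. Pull along -x about 30 mm; the handle springs out with it
- tin: bystander: low tin, 68 mm across, 50 mm high; origin at its foot
- spanner: bystander: steel spanner lying on the bench
- driver: bystander: screwdriver lying on the bench
- hammer: bystander: small hammer lying on the bench
- fork: bystander: empty steel castor fork standing upside down, 70 x 55 mm, 72 mm high
- tape: bystander: tape measure, 62 x 30 x 58 mm
- bin: bystander: open grey bin, 100 x 140 x 50 mm
There are look-alikes about, which are no part of the job. Leave any turquoise look-alike of the wheel alone.

How it is judged:
By the outcome, as a careful person would: the job done as asked, in the order asked, and still so for the second after the job is handed in, with the robot touching nothing.
It also fails if it takes over 72 s, if anything falls off the work surface, if the arm or the gripper's body presses on something with over 40 N, if the wrist force passes 120 N, or if a joint passes its speed limit or range.

### The arm

A 7-joint arm with a two-finger parallel gripper is mounted at the origin on the work surface. World frame = base frame: x ahead of the robot, y to its left, z up, the work surface at z = 0. Lengths are in m, angles in rad, forces in N, time in s.
With the tool pointing down it reaches from about 0.4 to 0.85 m from the base axis. Payload 10.4 kg.
Tool frame: the origin (TCP) lies between the finger pads; the fingertips stand tcp_to_tips ahead of it and the grasp point (between the pads) lies 8 mm behind it (tcp_to_tips is the distance from the TCP to the fingertips, in m); z points along the fingers, y is the line along which they close (so a half turn about z gives the same grasp; the last joint's range is limited). The gripper opens to 85 mm and grips with 20 to 120 N. Pads are 22 mm wide; open, the fingers measure 114 mm over their backs; the gripper's body (76 mm by 85 mm) begins 54 mm behind the grasp point. The pads swing forward as they close: fully open they stand 13 mm farther back than shut.
Start: joints at [1.186, 0.332, -0.065, 1.46, 0.022, 1.35, -0.088], TCP at [0.221, -0.585, 0.242] pointing down, gripper open.
Joint ranges: [-2.6, 2.6], [-0.5, 2.12], [-1.47, 1.34], [0.16, 2.42], [-1.27, 4.41], [0.06, 2.06], [-2.6, 2.6]. Speed limits (rad/s): [2.22, 2.22, 2.79, 2.79, 3.14, 3.14, 3.14].

### API

Orientations are given as a unit quaternion [x, y, z, w].
In Python, from workcell import * gives the robot as it stands.
- The arm moves only by the tool apply_moves, never from a script. Its argument "rows" is a list of rows, each an object of numbers: "x", "y", "z": the shift along the tool's x, y, z in mm; "ax", "ay", "az": the turn, a rotation vector about the tool's x, y, z in degrees; "gripper": the closure, from 0 (fully open) to 1 (shut). A call has 1 to 5 rows; each row shifts and turns the commanded pose from where the row before left it, along the tool's axes as they then stand; what a row does not reach is not made up. A row lasts 1/12 s, in which the tool goes at most 41.7 mm and 7.16 degrees, less where a joint would pass 70% of its speed; a pose out of reach is approached as far as the arm can. A call with a gripper value outside its range is refused whole. The fingers move at their own pace and stop on an object; "newtons" is the grip in N (left out, the last holds). Time passes only in rows, so rows that do not move let the fingers close. It gives the time, the measured TCP pose, the force, the opening and the grip force at its end, in the units of the state.
- get_obs(): the state, without advancing time (a new reading comes with each control period).
- camera(name): name is "side" or "top"; returns a dict with "color" (384x512x3 uint8, red, green, blue), "fov_y" (degrees; the focal length in pixels is half the picture's height over the tangent of half this angle, whatever the lens; pixels are square), "cx", "cy" (the principal point, pixels), "k1" (the pictures are not rectified: a ray, as slopes to the right and down, at radius r is drawn at 1 + k1 r^2 times it, then the intrinsics apply), "rvec" (rotation vector, rad) and "tvec" (3), from world to camera coordinates, as OpenCV has them. Camera axes: x right, y down, z forward; pixel columns grow to the right and rows downward; lengths in m; the calibration is good to about 2 mm. A picture is of the moment at which its call begins. There is no depth.
- hand_in(): hands the job in; it is judged then, once.
The state is a dict: "clock": time; "joint_pos": joint angles; "joint_velocities": joint speeds; "tau": joint torques, N m; "position": TCP position; "ee_rot": TCP orientation; "ft_force": force on the tool from outside, world axes, zero at the start; "torque": the same for the moment, N m; "grip_width": opening from 0.0 (shut) to 1.0 (fully open); "grasp_force": force on a finger pad.
Only numpy, scipy, OpenCV 4.12 (cv2) and the standard library are available. Lean on these libraries where they do the work, as an engineer would, in place of code of your own. Each camera call takes 0.05 s, during which the arm holds its last target. There are 200 camera calls.

## Working session

There is one attempt and no reset: what is moved stays moved. The work goes in short steps, Python scripts to look and compute and a tool call to move; the robot and the scene stay as the last step left them, time stands still between calls to the robot, and variables do not carry over. Pictures are saved under pics/ and viewed, at most 10 in all, crops included, and the job is handed in when it is done.

Besides the shell and the picture viewer there is one more tool, called after "Call:" as name([rows], argument=value, ...), one row to a line, values as JSON. apply_moves: Moves the arm, as the interface text tells. Its arguments: {"type":"object","properties":{"rows":{"type":"array","items":{"type":"object","properties":{"x":{"type":"number"},"y":{"type":"number"},"z":{"type":"number"},"ax":{"type":"number"},"ay":{"type":"number"},"az":{"type":"number"},"gripper":{"type":"number"}}}},"newtons":{"type":"number"}},"required":["rows"]}

```bash
ls; mkdir -p pics
cat > h.py <<'E'
from workcell import *
import numpy as np, cv2
from scipy.spatial.transform import Rotation as R
def grab(n): 
    c=camera(n); return c
def cam(c):
    h,w=c["color"].shape[:2]; f=h/2/np.tan(np.radians(c["fov_y"])/2)
    K=np.array([[f,0,c["cx"]],[0,f,c["cy"]],[0,0,1]]); D=np.array([c["k1"],0,0,0,0.])
    return K,D,np.array(c["rvec"],float),np.array(c["tvec"],float)
def ray(c,px):
    K,D,r,t=cam(c); M=R.from_rotvec(r).as_matrix()
    u=cv2.undistortPoints(np.array(px,float).reshape(-1,1,2),K,D).reshape(-1,2)
    d=np.c_[u,np.ones(len(u))]@M
    return -M.T@t,d
def onz(c,px,z):
    o,d=ray(c,px); return o+d*((z-o[2])/d[:,2])[:,None]
def proj(c,P):
    K,D,r,t=cam(c); return cv2.projectPoints(np.array(P,float).reshape(-1,1,3),r,t,K,D)[0].reshape(-1,2)
def save(c,name,box=None,s=1):
    im=c["color"][:,:,::-1]
    if box: im=im[box[1]:box[3],box[0]:box[2]]
    cv2.imwrite("pics/"+name,cv2.resize(im,None,fx=s,fy=s,interpolation=cv2.INTER_CUBIC))
E
python3 - <<'E'
from h import *
for n in("top","side"):
    c=camera(n); save(c,n+"0.png",s=1.5); np.save(n+"0.npy",c,allow_pickle=True); print(n,{k:v for k,v in c.items() if k!="color"}, ray(c,[[256,192]]))
print(get_obs())
E
```

```text
pics
top {'fov_y': 54.52619205267081, 'cx': 256.2958484303192, 'cy': 194.46716579497254, 'k1': -0.07056056570299296, 'rvec': array([ 2.21197806, -2.15166341,  0.08979769]), 'tvec': array([-0.03912106,  0.54416243,  1.0727274 ])} (array([ 0.45794901, -0.02238597,  1.11273035]), array([[ 8.61467138e-02, -5.57910903e-04, -9.96304628e-01]]))
side {'fov_y': 55.50150971213897, 'cx': 253.4576261006075, 'cy': 198.776656197078, 'k1': -0.12061507160483298, 'rvec': array([ 0.92806819, -2.56286366,  0.96283839]), 'tvec': array([0.42264596, 0.33531371, 0.80200891])} (array([0.13853158, 0.48006075, 0.82742605]), array([[ 0.43408386, -0.5168873 , -0.73810037]]))
{'clock': 0.1, 'joint_pos': array([ 1.18640496,  0.33281171, -0.06469432,  1.4608276 ,  0.0215992 ,
        1.34989433, -0.08850394]), 'joint_velocities': array([-0.00111564, -0.00127999,  0.00060353, -0.00290267, -0.00082362,
       -0.0007113 , -0.0020111 ]), 'tau': array([ 2.11827304e-03, -6.26746130e+01,  4.95676801e-02, -3.92429566e+01,
        1.62340509e-02,  6.98360309e-03, -6.52307972e-05]), 'position': array([ 0.22110572, -0.58425432,  0.24160777]), 'ee_rot': array([ 9.83681935e-01,  1.79915152e-01, -1.39485223e-04, -6.07018796e-04]), 'ft_force': array([-0.27954002,  0.47878396, -0.19512889]), 'torque': array([-0.010532  ,  0.02299304,  0.01833965]), 'grasp_force': 0.0, 'grip_width': 0.9977466729862927}
```

```bash
python3 -c "
import workcell as w
print([ (k,getattr(w,k)) for k in dir(w) if not k.startswith('__')])"
```

```text
[('MotionError', <class 'workcell.MotionError'>), ('camera', <function make.<locals>.drawn_camera at 0x7f27d74600e0>), ('get_obs', <function make.<locals>.<lambda> at 0x7f27d74605e0>), ('hand_in', <function connect.<locals>.done at 0x7f27d73d77e0>), ('tcp_to_tips', 0.011)]
```

View pics/top0.png

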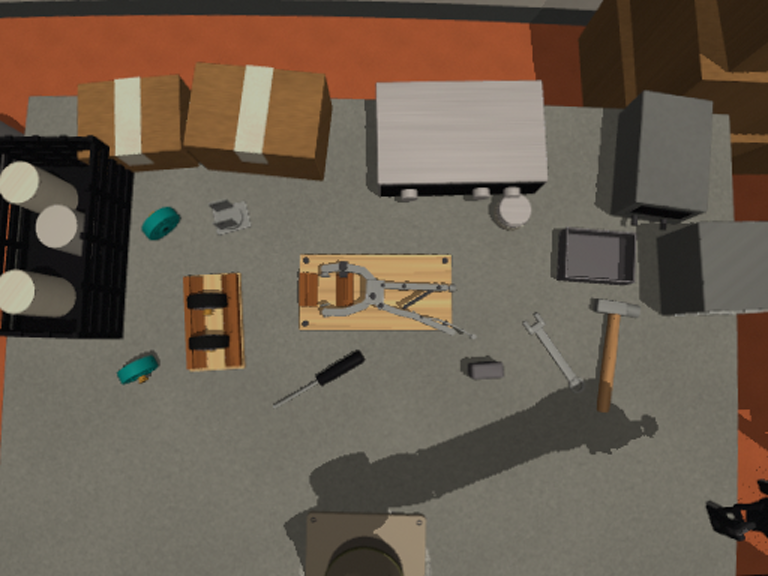

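View pics/side0.png

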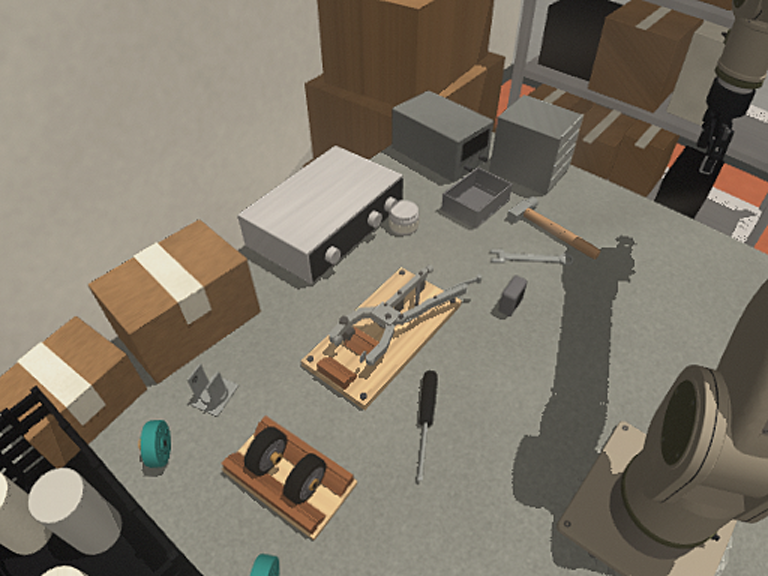

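Run:
```python
from h import *
t=np.load("top0.npy",allow_pickle=True).item(); s=np.load("side0.npy",allow_pickle=True).item()
a=t["color"][175:255,110:180]; b=s["color"][265:365,140:245]
f=lambda im,w,h:cv2.resize(im[:,:,::-1],(w,h),interpolation=cv2.INTER_CUBIC)
g=t["color"][165:225,195:320]
top=np.hstack([f(a,315,360),f(b,378,360)])
im=np.vstack([top[:, :693]]);cv2.imwrite("pics/c0.png",im)
cv2.imwrite("pics/c1.png",f(g,800,384))
```

```text
(no output)
```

View pics/c0.png

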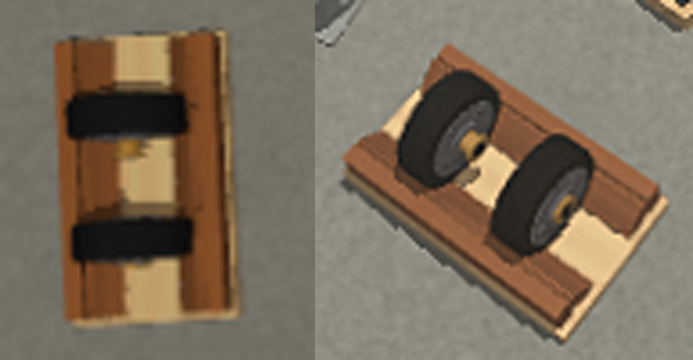

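View pics/c1.png

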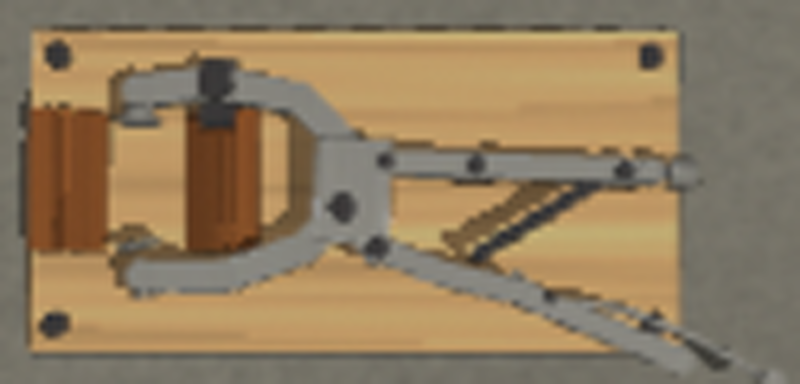

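Run:
```python
from h import *
t=np.load("top0.npy",allow_pickle=True).item(); s=np.load("side0.npy",allow_pickle=True).item()
hsv=cv2.cvtColor(t["color"],cv2.COLOR_RGB2HSV)
def blob(m,box):
    k=np.zeros_like(m); x0,y0,x1,y1=box; k[y0:y1,x0:x1]=m[y0:y1,x0:x1]
    return max(cv2.findContours(k,cv2.RETR_EXTERNAL,cv2.CHAIN_APPROX_NONE)[0],key=cv2.contourArea)[:,0].astype(float)
wood=((hsv[...,1]>70)&(hsv[...,2]>70)).astype(np.uint8)
def rect(P):
    (c,(w,h),a)=cv2.minAreaRect((P[:,:2]*1000).astype(np.float32)); return np.array(c),(w,h),a
for n,bx,z in(("jig",(190,160,310,228),.018),("rack",(115,175,170,255),.012)):
    b=blob(wood,bx); h=cv2.convexHull(b.astype(np.float32))[:,0]; print(n,rect(onz(t,h,z)))
dark=(hsv[...,2]<50).astype(np.uint8)
for n,bx in(("far",(118,185,160,212)),("near",(118,212,160,240))):
    b=blob(dark,bx); print(n,b.min(0),b.max(0),rect(onz(t,b,.0525)),rect(onz(t,b,.09)))
# side view blobs
# clamp grey steel
r=t["color"].astype(int); grey=((hsv[...,1]<45)&(hsv[...,2]>90)).astype(np.uint8)
for y in range(165,228,1):
    print(y,''.join('#' if g else ('.' if w else ' ') for g,w in zip(grey[y,195:325],wood[y,195:325])))
```

```text
jig (array([546.53710938,  -4.07542419]), (148.08724975585938, 299.3825378417969), 1.584125280380249)
rack (array([477.72021484, 313.36090088]), (190.95716857910156, 117.74541473388672), 5.408896446228027)
far [125. 195.] [151. 205.] (array([518.09326172, 315.09552002]), (28.184249877929688, 75.69644927978516), 4.488072872161865) (array([515.96600342, 303.15890503]), (27.187376022338867, 73.01912689208984), 4.488071918487549)
near [126. 223.] [152. 233.] (array([438.26855469, 307.91732788]), (25.771757125854492, 76.05199432373047), 5.8647780418396) (array([438.96466064, 296.23464966]), (24.86019515991211, 73.362060546875), 5.864782333374023)
165 ##################################################################################################################################
166 ##################################################################################################################################
167 ##################################################################################################################################
168 #########################################
[... 7354 characters left out ...]
######   ################
223 ##################################################################################################################################
224 ##################################################################################################################################
225 ###################################################################################################################### ###########
226 ##################################################################################################################################
227 ##################################################################################################################################
```

```bash
cat >> h.py <<'E'
def plan(p,yaw,n,start=None):
    """rows (tool frame mm/deg) to world p, tool-y world angle yaw deg, tool down"""
    o=get_obs(); P=np.array(o["position"]); Q=R.from_quat(o["ee_rot"])
    if start is not None: P,Q=start
    a=np.radians(yaw); y=np.array([np.cos(a),np.sin(a),0]); x=np.array([-np.sin(a),np.cos(a),0])
    T=R.from_matrix(np.c_[x,y,[0,0,-1]]); rv=(Q.inv()*T).as_rotvec()
    for i in range(n):
        q=Q*R.from_rotvec(rv*i/n); d=q.inv().apply((np.array(p)-P)/n*1000)
        print(np.round(d,1),np.round(np.degrees(rv/n),2))
    return np.array(p),T
E
python3 - <<'E'
from h import *
s=np.load("side0.npy",allow_pickle=True).item();t=np.load("top0.npy",allow_pickle=True).item()
a=np.radians(5.0);u=np.array([np.cos(a),np.sin(a),0]);v=np.array([-u[1],u[0],0])
for c,nm in((s,"side"),(t,"top")):
  hsv=cv2.cvtColor(c["color"],cv2.COLOR_RGB2HSV)
  for w,bx in((np.array([.517,.3145,.0525]),(165,270,0,0)),(np.array([.438,.308,.0525]),0)):
    ang=np.linspace(0,2*np.pi,60); pts=np.array([w+.0125*sg*u+.0375*(np.cos(q)*v+np.sin(q)*np.array([0,0,1])) for q in ang for sg in(-1,1)])
    p=proj(c,pts); print(nm,"pred tyre box",p.min(0).round(1),p.max(0).round(1),"bush",proj(c,[w-.0255*u,w-.0175*u]).round(1).tolist())
    x0,y0=p.min(0).astype(int)-3;x1,y1=p.max(0).astype(int)+4
    m=((hsv[...,2]<52)).astype(np.uint8)[y0:y1,x0:x1]
    b=max(cv2.findContours(m,0,1)[0],key=cv2.contourArea)[:,0]+[x0,y0]; print("   seen",b.min(0),b.max(0)+1)
    br=(hsv[...,1]>120)&(hsv[...,0]>14)&(hsv[...,0]<24)
    br=br[y0:y1+3,x0:x1+3]; yy,xx=np.nonzero(br); print("   brass",len(xx),xx.mean()+x0,yy.mean()+y0,xx.min()+x0,xx.max()+x0,yy.min()+y0,yy.max()+y0)
A=plan([.5,-.15,.24],-30,14); print(); B=plan([.517,.3145,.2],5,13,A)
E
```

```text
side pred tyre box [161.4 284.2] [192.  318.2] bush [[185.3, 307.1], [182.7, 305.2]]
   seen [163 285] [191 317]
   brass 40 183.55 305.625 180 188 301 323
side pred tyre box [187.7 302.6] [218.3 338.1] bush [[212.2, 326.6], [209.4, 324.6]]
   seen [189 303] [217 336]
   brass 37 197.94594594594594 315.02702702702703 184 211 302 326
top pred tyre box [124.3 194.5] [151.7 205.4] bush [[138.4, 209.0], [138.3, 206.2]]
   seen [125 195] [152 206]
   brass 62 140.40322580645162 201.83870967741936 135 148 191 211
top pred tyre box [125.1 222.6] [152.6 232.9] bush [[139.3, 236.7], [139.2, 233.9]]
   seen [126 223] [153 234]
   brass 43 142.74418604651163 225.32558139534885 136 149 219 237
[ 29.6 -22.    0.1] [-0.   -0.   -2.81]
[ 30.6 -20.5   0.1] [-0.   -0.   -2.81]
[ 31.6 -19.    0.1] [-0.   -0.   -2.81]
[ 32.5 -17.4   0.1] [-0.   -0.   -2.81]
[ 33.3 -15.8   0.1] [-0.   -0.   -2.81]
[ 34.  -14.1   0.1] [-0.   -0.   -2.81]
[ 34.7 -12.4   0.1] [-0.   -0.   -2.81]
[ 35.3 -10.7   0.1] [-0.   -0.   -2.81]
[35.8 -9.   0.1] [-0.   -0.   -2.81]
[36.1 -7.2  0.1] [-0.   -0.   -2.81]
[36.5 -5.5  0.1] [-0.   -0.   -2.81]
[36.7 -3.7  0.1] [-0.   -0.   -2.81]
[36.8 -1.9  0.1] [-0.   -0.   -2.81]
[36.9 -0.1  0.1] [-0.   -0.   -2.81]

[ 31.6 -16.7   3.1] [ 0.    0.   -2.69]
[ 32.3 -15.2   3.1] [ 0.    0.   -2.69]
[ 33.  -13.7   3.1] [ 0.    0.   -2.69]
[ 33.6 -12.1   3.1] [ 0.    0.   -2.69]
[ 34.2 -10.5   3.1] [ 0.    0.   -2.69]
[34.6 -8.9  3.1] [ 0.    0.   -2.69]
[35.  -7.3  3.1] [ 0.    0.   -2.69]
[35.3 -5.6  3.1] [ 0.    0.   -2.69]
[35.5 -4.   3.1] [ 0.    0.   -2.69]
[35.7 -2.3  3.1] [ 0.    0.   -2.69]
[35.7 -0.6  3.1] [ 0.    0.   -2.69]
[35.7  1.1  3.1] [ 0.    0.   -2.69]
[35.6  2.7  3.1] [ 0.    0.   -2.69]
```

The crop shows two black wheels in the rack. The far one, at top px (138,200), has a brass bush standing well out towards the robot. The near one, at (139,228), has its bush flush. The look-alikes are turquoise, at (107,149) and (92,246). I'm choosing the far wheel and moving over it.

Call:
apply_moves([
  {"x": 30, "y": -22, "az": -2.8, "gripper": 0},
  {"x": 30.5, "y": -20.5, "az": -2.8},
  {"x": 31.5, "y": -19, "az": -2.8},
  {"x": 32.5, "y": -17.5, "az": -2.8},
  {"x": 33.5, "y": -16, "az": -2.8},
])

```text
invalid input at $.rows[0]: expected keys x, y, z, ax, ay, az, gripper
```

Call:
apply_moves([
  {"x": 34, "y": -14, "az": -2.8},
  {"x": 34.5, "y": -12.5, "az": -2.8},
  {"x": 35.5, "y": -10.5, "az": -2.8},
  {"x": 36, "y": -9, "az": -2.8},
  {"x": 36, "y": -7, "az": -2.8},
])

```text
invalid input at $.rows[0]: expected keys x, y, z, ax, ay, az, gripper
```

Call:
apply_moves([
  {"x": 36.5, "y": -5.5, "az": -2.8},
  {"x": 36.5, "y": -3.5, "az": -2.8},
  {"x": 37, "y": -2, "az": -2.8},
  {"x": 37, "y": 0, "az": -2.8},
])

```text
invalid input at $.rows[0]: expected keys x, y, z, ax, ay, az, gripper
```

Call:
apply_moves([
  {"x": 31.5, "y": -16.5, "z": 3, "az": -2.7},
  {"x": 32.5, "y": -15, "z": 3, "az": -2.7},
  {"x": 33, "y": -13.5, "z": 3, "az": -2.7},
  {"x": 33.5, "y": -12, "z": 3, "az": -2.7},
  {"x": 34, "y": -10.5, "z": 3, "az": -2.7},
])

```text
invalid input at $.rows[0]: expected keys x, y, z, ax, ay, az, gripper
```

Call:
apply_moves([
  {"x": 34.5, "y": -9, "z": 3, "az": -2.7},
  {"x": 35, "y": -7.5, "z": 3, "az": -2.7},
  {"x": 35.5, "y": -5.5, "z": 3, "az": -2.7},
  {"x": 35.5, "y": -4, "z": 3, "az": -2.7},
  {"x": 35.5, "y": -2.5, "z": 3, "az": -2.7},
])

```text
invalid input at $.rows[0]: expected keys x, y, z, ax, ay, az, gripper
```

Call:
apply_moves([
  {"x": 35.5, "y": -0.5, "z": 3, "az": -2.7},
  {"x": 35.5, "y": 1, "z": 3, "az": -2.7},
  {"x": 35.5, "y": 2.5, "z": 3, "az": -2.7},
  {},
  {},
])

```text
invalid input at $.rows[0]: expected keys x, y, z, ax, ay, az, gripper
```

Run:
```python
from h import *
o=get_obs();print(o["clock"],o["position"],o["joint_pos"].round(2),R.from_quat(o["ee_rot"]).as_matrix().round(3))
plan([.517,.3145,.0765],5,4)
```

```text
0.1 [ 0.22110572 -0.58425432  0.24160777] [ 1.19  0.33 -0.06  1.46  0.02  1.35 -0.09] [[ 0.935  0.354 -0.   ]
 [ 0.354 -0.935  0.001]
 [-0.    -0.001 -1.   ]]
[ 148.7 -183.9   41.5] [-2.000e-02 -1.000e-02 -1.857e+01]
[ 199.5 -127.    41.4] [-2.000e-02 -1.000e-02 -1.857e+01]
[229.6 -56.8  41.4] [-2.000e-02 -1.000e-02 -1.857e+01]
[235.8  19.2  41.3] [-2.000e-02 -1.000e-02 -1.857e+01]
```

All the keys are needed in every row.

Call:
apply_moves([
  {"x": 30, "y": -22, "z": 0, "ax": 0, "ay": 0, "az": -2.8, "gripper": 0},
  {"x": 30.5, "y": -20.5, "z": 0, "ax": 0, "ay": 0, "az": -2.8, "gripper": 0},
  {"x": 31.5, "y": -19, "z": 0, "ax": 0, "ay": 0, "az": -2.8, "gripper": 0},
  {"x": 32.5, "y": -17.5, "z": 0, "ax": 0, "ay": 0, "az": -2.8, "gripper": 0},
  {"x": 33.5, "y": -16, "z": 0, "ax": 0, "ay": 0, "az": -2.8, "gripper": 0},
])

```text
clock: 0.52
position: [0.3214, -0.4273, 0.242]
ee_rot: [0.954, 0.3, -0.0, -0.0]
ft_force: [1.0, -1.6, -1.2]
grip_width: 1.006
grasp_force: 0.0
```

Call:
apply_moves([
  {"x": 34, "y": -14, "z": 0, "ax": 0, "ay": 0, "az": -2.8, "gripper": 0},
  {"x": 34.5, "y": -12.5, "z": 0, "ax": 0, "ay": 0, "az": -2.8, "gripper": 0},
  {"x": 35.5, "y": -10.5, "z": 0, "ax": 0, "ay": 0, "az": -2.8, "gripper": 0},
  {"x": 36, "y": -9, "z": 0, "ax": 0, "ay": 0, "az": -2.8, "gripper": 0},
  {"x": 36, "y": -7, "z": 0, "ax": 0, "ay": 0, "az": -2.8, "gripper": 0},
])

```text
clock: 0.93
position: [0.4215, -0.2725, 0.2422]
ee_rot: [0.91, 0.414, -0.0, 0.0]
ft_force: [1.6, -0.4, -0.8]
grip_width: 1.001
grasp_force: 0.0
```

Call:
apply_moves([
  {"x": 36.5, "y": -5.5, "z": 0, "ax": 0, "ay": 0, "az": -2.8, "gripper": 0},
  {"x": 36.5, "y": -3.5, "z": 0, "ax": 0, "ay": 0, "az": -2.8, "gripper": 0},
  {"x": 37, "y": -2, "z": 0, "ax": 0, "ay": 0, "az": -2.8, "gripper": 0},
  {"x": 37, "y": 0, "z": 0, "ax": 0, "ay": 0, "az": -2.8, "gripper": 0},
])

```text
clock: 1.27
position: [0.5015, -0.1485, 0.2422]
ee_rot: [0.866, 0.5, -0.0, 0.0]
ft_force: [1.0, -0.9, 0.3]
grip_width: 1.001
grasp_force: 0.0
```

Call:
apply_moves([
  {"x": 31.5, "y": -16.5, "z": 3, "ax": 0, "ay": 0, "az": -2.7, "gripper": 0},
  {"x": 32.5, "y": -15, "z": 3, "ax": 0, "ay": 0, "az": -2.7, "gripper": 0},
  {"x": 33, "y": -13.5, "z": 3, "ax": 0, "ay": 0, "az": -2.7, "gripper": 0},
  {"x": 33.5, "y": -12, "z": 3, "ax": 0, "ay": 0, "az": -2.7, "gripper": 0},
  {"x": 34, "y": -10.5, "z": 3, "ax": 0, "ay": 0, "az": -2.7, "gripper": 0},
])

```text
clock: 1.68
position: [0.5079, 0.0295, 0.227]
ee_rot: [0.801, 0.599, -0.0, 0.0]
ft_force: [0.1, -0.1, 0.4]
grip_width: 0.995
grasp_force: 0.0
```

Call:
apply_moves([
  {"x": 34.5, "y": -9, "z": 3, "ax": 0, "ay": 0, "az": -2.7, "gripper": 0},
  {"x": 35, "y": -7.5, "z": 3, "ax": 0, "ay": 0, "az": -2.7, "gripper": 0},
  {"x": 35.5, "y": -5.5, "z": 3, "ax": 0, "ay": 0, "az": -2.7, "gripper": 0},
  {"x": 35.5, "y": -4, "z": 3, "ax": 0, "ay": 0, "az": -2.7, "gripper": 0},
  {"x": 35.5, "y": -2.5, "z": 3, "ax": 0, "ay": 0, "az": -2.7, "gripper": 0},
])

```text
clock: 2.1
position: [0.5142, 0.2079, 0.212]
ee_rot: [0.725, 0.689, -0.0, 0.0]
ft_force: [0.2, -0.0, 0.1]
grip_width: 0.999
grasp_force: 0.0
```

Call:
apply_moves([
  {"x": 35.5, "y": -0.5, "z": 3, "ax": 0, "ay": 0, "az": -2.7, "gripper": 0},
  {"x": 35.5, "y": 1, "z": 3, "ax": 0, "ay": 0, "az": -2.7, "gripper": 0},
  {"x": 35.5, "y": 2.5, "z": 3, "ax": 0, "ay": 0, "az": -2.7, "gripper": 0},
  {"x": 0, "y": 0, "z": 0, "ax": 0, "ay": 0, "az": 0, "gripper": 0},
  {"x": 0, "y": 0, "z": 0, "ax": 0, "ay": 0, "az": 0, "gripper": 0},
])

```text
clock: 2.52
position: [0.5167, 0.3154, 0.2024]
ee_rot: [0.674, 0.739, -0.0, -0.001]
ft_force: [0.5, -0.6, 0.1]
grip_width: 1.001
grasp_force: 0.0
```

Run:
```python
from h import *
o=get_obs();print(o["clock"],o["position"],o["joint_pos"].round(2),R.from_quat(o["ee_rot"]).as_matrix().round(3))
plan([.517,.3145,.0765],5,4)
```

```text
2.5167 [0.51674997 0.31540034 0.20238905] [ 0.01  0.43 -0.83  1.53  0.32  1.32 -0.76] [[-0.092  0.996 -0.002]
 [ 0.996  0.092  0.001]
 [ 0.001 -0.002 -1.   ]]
[-0.3  0.1 31.5] [-0.03 -0.01  0.07]
[-0.3  0.1 31.5] [-0.03 -0.01  0.07]
[-0.2  0.1 31.5] [-0.03 -0.01  0.07]
[-0.2  0.1 31.5] [-0.03 -0.01  0.07]
```

Call:
apply_moves([
  {"x": -1, "y": 0, "z": 32, "ax": 0, "ay": 0, "az": 0.3, "gripper": 0.25},
  {"x": 0, "y": 0, "z": 32, "ax": 0, "ay": 0, "az": 0, "gripper": 0.25},
  {"x": 0, "y": 0, "z": 31, "ax": 0, "ay": 0, "az": 0, "gripper": 0.25},
  {"x": 0, "y": 0, "z": 21, "ax": 0, "ay": 0, "az": 0, "gripper": 0.25},
  {"x": 0, "y": 0, "z": 10, "ax": 0, "ay": 0, "az": 0, "gripper": 0.25},
], newtons=30)

```text
clock: 2.93
position: [0.5175, 0.3093, 0.074]
ee_rot: [0.678, 0.735, -0.002, -0.0]
ft_force: [-0.7, -0.2, 0.3]
grip_width: 0.752
grasp_force: 0.0
```

Call:
apply_moves([
  {"x": 0, "y": 0, "z": 0, "ax": 0, "ay": 0, "az": 0, "gripper": 0.5},
  {"x": 0, "y": 0, "z": 0, "ax": 0, "ay": 0, "az": 0, "gripper": 0.6},
  {"x": 0, "y": 0, "z": 0, "ax": 0, "ay": 0, "az": 0, "gripper": 0.7},
  {"x": 0, "y": 0, "z": 0, "ax": 0, "ay": 0, "az": 0, "gripper": 0.8},
  {"x": 0, "y": 0, "z": 0, "ax": 0, "ay": 0, "az": 0, "gripper": 1},
], newtons=30)

```text
clock: 3.35
position: [0.5193, 0.3124, 0.0791]
ee_rot: [0.677, 0.736, 0.001, 0.001]
ft_force: [-0.5, -0.6, 7.8]
grip_width: 0.284
grasp_force: 34.4
```

Call:
apply_moves([
  {"x": 0, "y": 0, "z": 0, "ax": 0, "ay": 0, "az": 0, "gripper": 1},
  {"x": 0, "y": 0, "z": 0, "ax": 0, "ay": 0, "az": 0, "gripper": 1},
  {"x": 0, "y": 0, "z": 0, "ax": 0, "ay": 0, "az": 0, "gripper": 1},
], newtons=30)

```text
clock: 3.6
position: [0.5193, 0.3124, 0.0791]
ee_rot: [0.677, 0.736, 0.001, 0.001]
ft_force: [-0.5, -1.0, 7.8]
grip_width: 0.287
grasp_force: 34.4
```

Call:
apply_moves([
  {"x": 0, "y": 0, "z": -4, "ax": 0, "ay": 0, "az": 0, "gripper": 1},
  {"x": 0, "y": 0, "z": -15, "ax": 0, "ay": 0, "az": 0, "gripper": 1},
  {"x": 0, "y": 0, "z": -30, "ax": 0, "ay": 0, "az": 0, "gripper": 1},
  {"x": 0, "y": 0, "z": -35, "ax": 0, "ay": 0, "az": 0, "gripper": 1},
  {"x": 0, "y": 0, "z": -10, "ax": 0, "ay": 0, "az": 0, "gripper": 1},
], newtons=40)

```text
clock: 4.02
position: [0.5195, 0.3137, 0.1776]
ee_rot: [0.677, 0.736, 0.003, 0.001]
ft_force: [-0.2, 1.3, -1.0]
grip_width: 0.282
grasp_force: 39.6
```

Run:
```python
from h import *
t=np.load("top0.npy",allow_pickle=True).item()
for z in(.018,.03,.04,.05): print(z,onz(t,[[218.05,193.1],[217.8,193.1]],z).round(4)[:,:2].tolist())
print("pads",onz(t,[[216.6,182.5],[216.6,203]],.0585).round(4).tolist())
# fixed handle centreline at z=.067, row edges by column; moving handle outer
hsv=cv2.cvtColor(t["color"],cv2.COLOR_RGB2HSV); v=t["color"].astype(float).mean(2)
grey=((hsv[...,1]<45)&(hsv[...,2]>90))
px=[]
for c in list(range(262,280)):
    r=np.nonzero(grey[186:196,c])[0]+186; px.append((c,r.min()-.5,r.max()+.5))
px=np.array(px); P=onz(t,px[:,:2],.067);Q=onz(t,px[:,[0,2]],.067)
print("fixed outer",np.polyfit(P[:,1],P[:,0],1),np.polyfit(Q[:,1],Q[:,0],1),P[[0,-1],:2])
px=[]
for c in range(270,294):
    r=np.nonzero(grey[203:219,c])[0]+203; px.append((c,r.max()+.5))
px=np.array(px); M=onz(t,px,.06); print("moving outer",M[::4,:2].round(4).tolist())
p=np.array([.5465,-.0041]);a=np.radians(1.58); C=p+R.from_euler('z',a).as_matrix()[:2,:2]@[.008,.095]; print("cradle",C)
o=get_obs();print(o["position"],o["grip_width"],o["ft_force"])
for n in("top","side"):
    c=camera(n); np.save(n+"1.npy",c,allow_pickle=True)
a=c["color"][200:340,120:290]; cv2.imwrite("pics/s1.png",cv2.resize(a[:,:,::-1],(680,560)))
```

```text
0.018 [[0.5462, 0.0888], [0.5462, 0.0895]]
0.03 [[0.5453, 0.0876], [0.5453, 0.0883]]
0.04 [[0.5445, 0.0866], [0.5444, 0.0873]]
0.05 [[0.5437, 0.0856], [0.5436, 0.0863]]
pads [[0.5731, 0.0899, 0.0585], [0.5147, 0.0878, 0.0585]]
fixed outer [-0.03684395  0.55659611] [-0.0278471   0.54631499] [[ 0.55874119 -0.03960917]
 [ 0.5600809  -0.08754909]]
moving outer [[0.4976, -0.064], [0.4951, -0.0753], [0.4898, -0.0868], [0.4873, -0.0981], [0.4819, -0.1096], [0.4766, -0.121]]
cradle [0.55187755 0.09108446]
[0.51947185 0.31367741 0.17759067] 0.28153773593025233 [-0.24944577  1.29583718 -1.02298789]
```

View pics/s1.png

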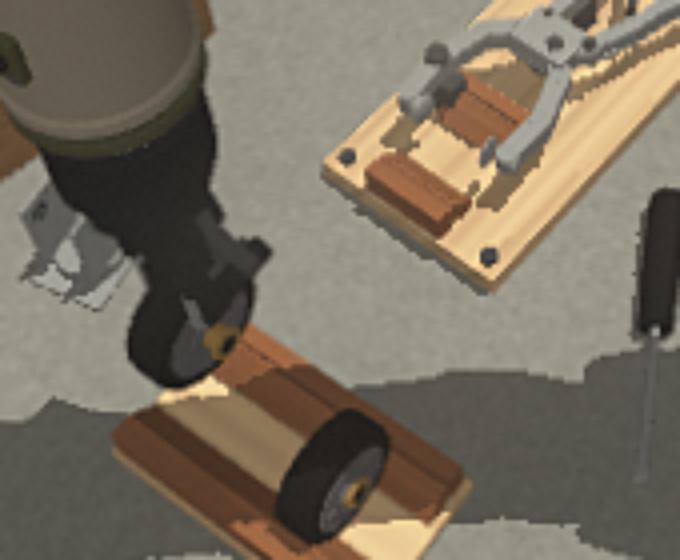

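Run:
```python
from h import *
s=np.load("side1.npy",allow_pickle=True).item();t=np.load("top0.npy",allow_pickle=True).item()
o=get_obs();P=o["position"];M=R.from_quat(o["ee_rot"]).as_matrix()
w=P+[0,0.002,-.0266]; u=M[:,1]
print("tool y",u, "bush face pred",proj(s,[w-.0255*u,w]))
ang=np.linspace(0,2*np.pi,60);v=np.cross([0,0,1],u)
p=proj(s,[w+.0125*g*u+.0375*(np.cos(q)*v+np.sin(q)*np.array([0,0,1])) for q in ang for g in(-1,1)]);print("tyre pred",p.min(0),p.max(0),"seen x left",120+128/4,"bottom",200+388/4,"right",120+254/4)
for z in(.06,.069): print("padfaces",onz(t,[[216.6,184.5],[216.6,200.6]],z)[:,:2].round(4).tolist())
def J(x,y,z,C=(.5515,.0895),a=np.radians(1.6)): 
    c,s_=np.cos(a),np.sin(a); return [C[0]+c*x-s_*y,C[1]+s_*x+c*y,z]
q=[J(x*1e-3,y*1e-3,z*1e-3) for x,y,z in((15,0,58.5),(15,0,69),(-34,0,69),(31,-34,70),(-83,-245,18),(67,-245,18),(67,55,18),(-83,55,18))]
for c,n in((t,"top"),(s,"side")): print(n,proj(c,q).round(1).tolist())
a=np.hstack([cv2.resize(np.ascontiguousarray(t["color"][172:232,192:262,::-1]),(420,360),interpolation=2),cv2.resize(np.ascontiguousarray(s["color"][195:275,195:275,::-1]),(360,360),interpolation=2)]);cv2.imwrite("pics/c2.png",a)
plan([.5475,.0875,.165],1.6,8)
```

```text
tool y [0.99657764 0.08252461 0.00476313] bush face pred [[177.10873631 286.91975171]
 [168.21004415 280.50962857]]
tyre pred [150.79551664 261.93783812] [184.81488961 299.18064734] seen x left 152.0 bottom 297.0 right 183.5
padfaces [[0.5673, 0.0895], [0.5214, 0.0879]]
padfaces [[0.5663, 0.0886], [0.5209, 0.0869]]
top [[216.5, 184.8], [216.1, 184.4], [216.0, 201.8], [228.2, 178.7], [301.1, 219.5], [300.6, 168.8], [199.6, 168.8], [199.0, 219.5]]
side [[227.0, 228.5], [226.7, 226.1], [241.2, 235.6], [230.6, 214.9], [307.7, 200.5], [267.1, 178.2], [200.1, 240.8], [243.0, 271.0]]
[-28.4   1.2   1.2] [ 0.03 -0.01  0.39]
[-28.4   1.4   1.2] [ 0.03 -0.01  0.39]
[-28.4   1.6   1.2] [ 0.03 -0.01  0.39]
[-28.4   1.8   1.2] [ 0.03 -0.01  0.39]
[-28.3   2.    1.2] [ 0.03 -0.01  0.39]
[-28.3   2.2   1.2] [ 0.03 -0.01  0.39]
[-28.3   2.4   1.2] [ 0.03 -0.01  0.39]
[-28.3   2.5   1.2] [ 0.03 -0.01  0.39]
```

View pics/c2.png

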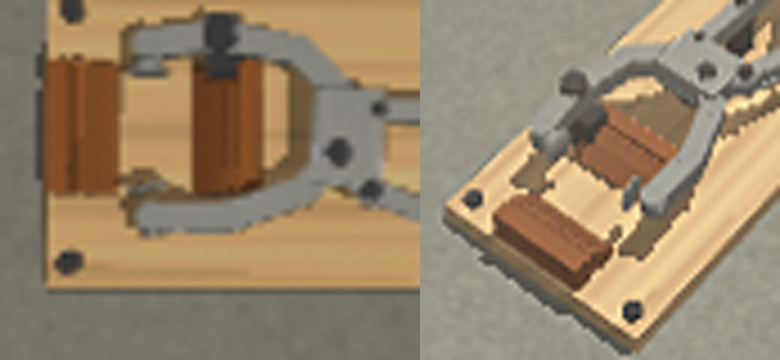

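Call:
apply_moves([
  {"x": -28.5, "y": 1.5, "z": 1, "ax": 0, "ay": 0, "az": 0.4, "gripper": 1},
  {"x": -28.5, "y": 1.5, "z": 1, "ax": 0, "ay": 0, "az": 0.4, "gripper": 1},
  {"x": -28.5, "y": 1.5, "z": 1, "ax": 0, "ay": 0, "az": 0.4, "gripper": 1},
  {"x": -28.5, "y": 2, "z": 1, "ax": 0, "ay": 0, "az": 0.4, "gripper": 1},
  {"x": -28.5, "y": 2, "z": 1, "ax": 0, "ay": 0, "az": 0.4, "gripper": 1},
], newtons=40)

```text
clock: 4.53
position: [0.5358, 0.1686, 0.165]
ee_rot: [0.69, 0.724, -0.001, -0.0]
ft_force: [0.6, -0.4, -1.3]
grip_width: 0.288
grasp_force: 39.7
```

Call:
apply_moves([
  {"x": -28.5, "y": 2.5, "z": 1, "ax": 0, "ay": 0, "az": 0.4, "gripper": 1},
  {"x": -28, "y": 2.5, "z": 1, "ax": 0, "ay": 0, "az": 0.4, "gripper": 1},
  {"x": -28, "y": 2.5, "z": 1, "ax": 0, "ay": 0, "az": 0.4, "gripper": 1},
  {"x": 0, "y": 0, "z": 0, "ax": 0, "ay": 0, "az": 0, "gripper": 1},
  {"x": 0, "y": 0, "z": 0, "ax": 0, "ay": 0, "az": 0, "gripper": 1},
], newtons=40)

```text
clock: 4.95
position: [0.547, 0.0839, 0.1621]
ee_rot: [0.699, 0.715, -0.001, -0.0]
ft_force: [0.2, 1.0, -1.1]
grip_width: 0.282
grasp_force: 39.7
```

Run:
```python
from h import *
o=get_obs();print(o["position"],o["ft_force"],R.from_quat(o["ee_rot"]).as_matrix().round(4))
plan([.548,.0875,.095],1.6,1)
c=camera("side");P=o["position"];M=R.from_quat(o["ee_rot"]).as_matrix();u=M[:,1]
w=P+[0,0.002,-.0262];print(proj(c,[w-.0255*u]))
cv2.imwrite("pics/s2.png",cv2.resize(c["color"][150:280,170:300,::-1],(600,600),interpolation=2))
```

```text
[0.54702195 0.083869   0.16206071] [ 0.15199611  0.97124528 -1.05980548] [[-2.290e-02  9.997e-01 -2.000e-03]
 [ 9.997e-01  2.290e-02 -9.000e-04]
 [-9.000e-04 -2.100e-03 -1.000e+00]]
[ 3.7  1.2 67.1] [-0.12  0.05 -0.29]
[[239.8604089  217.68011306]]
```

View pics/s2.png

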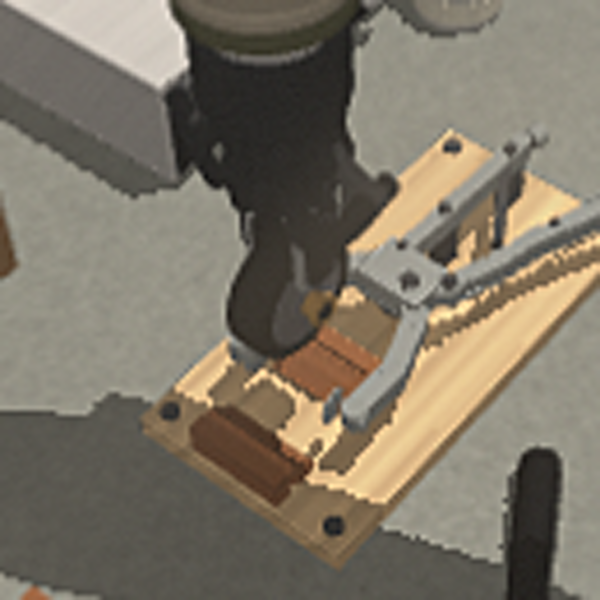

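Call:
apply_moves([
  {"x": 3.5, "y": 1, "z": 12, "ax": 0, "ay": 0, "az": -0.3, "gripper": 1},
  {"x": 0, "y": 0, "z": 25, "ax": 0, "ay": 0, "az": 0, "gripper": 1},
  {"x": 0, "y": 0, "z": 20, "ax": 0, "ay": 0, "az": 0, "gripper": 1},
  {"x": 0, "y": 0, "z": 10, "ax": 0, "ay": 0, "az": 0, "gripper": 1},
  {"x": 0, "y": 0, "z": 0, "ax": 0, "ay": 0, "az": 0, "gripper": 1},
], newtons=40)

```text
clock: 5.42
position: [0.5464, 0.0908, 0.0934]
ee_rot: [0.695, 0.719, -0.002, -0.002]
ft_force: [-1.0, -0.0, -1.4]
grip_width: 0.285
grasp_force: 39.6
```

Call:
apply_moves([
  {"x": 0, "y": 0, "z": 4, "ax": 0, "ay": 0, "az": 0, "gripper": 1},
  {"x": 0, "y": 0, "z": 3, "ax": 0, "ay": 0, "az": 0, "gripper": 1},
  {"x": 0, "y": 0, "z": 2, "ax": 0, "ay": 0, "az": 0, "gripper": 1},
  {"x": 0, "y": 0, "z": 0, "ax": 0, "ay": 0, "az": 0, "gripper": 1},
], newtons=40)

```text
clock: 5.75
position: [0.5489, 0.0897, 0.0878]
ee_rot: [0.696, 0.718, 0.0, 0.001]
ft_force: [0.4, -1.0, -2.2]
grip_width: 0.281
grasp_force: 39.5
```

Call:
apply_moves([
  {"x": 0, "y": -0.5, "z": 1, "ax": 0, "ay": 0, "az": 0, "gripper": 1},
  {"x": 0, "y": 0, "z": 1, "ax": 0, "ay": 0, "az": 0, "gripper": 1},
  {"x": 0, "y": 0, "z": 0, "ax": 0, "ay": 0, "az": 0, "gripper": 1},
], newtons=40)

```text
clock: 6.0
position: [0.5492, 0.0889, 0.0868]
ee_rot: [0.696, 0.718, 0.001, 0.001]
ft_force: [-0.1, -4.2, 7.3]
grip_width: 0.28
grasp_force: 40.5
```

Run:
```python
from h import *
o=get_obs();print(o["position"],o["ft_force"],R.from_quat(o["ee_rot"]).as_matrix().round(4))
plan([.548,.0875,.0845],1.6,1)
```

```text
[0.54919186 0.08885523 0.08675189] [-0.10440815 -4.19160429  7.29070264] [[-0.0307  0.9995  0.0029]
 [ 0.9995  0.0307 -0.0012]
 [-0.0013  0.0029 -1.    ]]
[-1.3 -1.2  2.3] [0.17 0.07 0.16]
```

Call:
apply_moves([
  {"x": -1, "y": -0.5, "z": 0, "ax": 0, "ay": 0, "az": 0, "gripper": 1},
  {"x": -0.5, "y": -0.5, "z": 1, "ax": 0, "ay": 0, "az": 0, "gripper": 1},
  {"x": 0, "y": 0, "z": 0, "ax": 0, "ay": 0, "az": 0, "gripper": 1},
], newtons=40)

```text
clock: 6.25
position: [0.5479, 0.0873, 0.0852]
ee_rot: [0.696, 0.718, 0.0, 0.001]
ft_force: [1.7, -3.7, 5.6]
grip_width: 0.281
grasp_force: 40.0
```

Call:
apply_moves([
  {"x": -1, "y": 0, "z": 0, "ax": 0, "ay": 0, "az": 0, "gripper": 1},
  {"x": -0.5, "y": 0, "z": 0.5, "ax": 0, "ay": 0, "az": 0, "gripper": 1},
  {"x": 0, "y": 0, "z": 0, "ax": 0, "ay": 0, "az": 0, "gripper": 1},
], newtons=40)

```text
clock: 6.5
position: [0.5479, 0.0872, 0.0851]
ee_rot: [0.696, 0.718, 0.001, 0.001]
ft_force: [-0.3, -1.2, 10.6]
grip_width: 0.284
grasp_force: 40.9
```

Call:
apply_moves([
  {"x": 0, "y": 0, "z": -0.5, "ax": 0, "ay": 0, "az": 0, "gripper": 0.69},
  {"x": 0, "y": 0, "z": -0.5, "ax": 0, "ay": 0, "az": 0, "gripper": 0.6},
  {"x": 0, "y": 0, "z": 0, "ax": 0, "ay": 0, "az": 0, "gripper": 0.4},
  {"x": 0, "y": 0, "z": -5, "ax": 0, "ay": 0, "az": 0, "gripper": 0.4},
  {"x": 0, "y": 0, "z": -25, "ax": 0, "ay": 0, "az": 0, "gripper": 0.4},
])

```text
clock: 6.92
position: [0.5445, 0.0862, 0.1118]
ee_rot: [0.696, 0.718, -0.002, -0.002]
ft_force: [-0.2, 0.0, -0.8]
grip_width: 0.6
grasp_force: 0.0
```

Call:
apply_moves([
  {"x": 0, "y": 0, "z": -40, "ax": 0, "ay": 0, "az": 0, "gripper": 0.2},
  {"x": -20, "y": 0, "z": -35, "ax": 0, "ay": 0, "az": 0, "gripper": 0.0},
  {"x": -40, "y": 0, "z": 0, "ax": 0, "ay": 0, "az": 0, "gripper": 0.0},
  {"x": -40, "y": 0, "z": 0, "ax": 0, "ay": 0, "az": 0, "gripper": 0},
  {"x": -40, "y": 0, "z": 0, "ax": 0, "ay": 0, "az": 0, "gripper": 0},
])

```text
clock: 7.33
position: [0.5514, -0.0544, 0.1909]
ee_rot: [0.695, 0.719, 0.0, 0.001]
ft_force: [0.4, 0.0, -1.0]
grip_width: 0.999
grasp_force: 0.0
```

Call:
apply_moves([
  {"x": -40, "y": 0, "z": 0, "ax": 0, "ay": 0, "az": 0, "gripper": 0},
  {"x": -40, "y": 0, "z": 0, "ax": 0, "ay": 0, "az": 0, "gripper": 0.0},
  {"x": -40, "y": 0, "z": 0, "ax": 0, "ay": 0, "az": 0, "gripper": 0.0},
  {"x": -30, "y": 0, "z": 0, "ax": 0, "ay": 0, "az": 0, "gripper": 0},
  {"x": 0, "y": 0, "z": 0, "ax": 0, "ay": 0, "az": 0, "gripper": 0},
])

```text
clock: 7.75
position: [0.5547, -0.2113, 0.1893]
ee_rot: [0.699, 0.715, -0.001, 0.0]
ft_force: [-0.3, -1.3, -0.6]
grip_width: 1.001
grasp_force: 0.0
```

Run:
```python
from h import *
o=get_obs();print(o["clock"],o["position"],o["ft_force"],R.from_quat(o["ee_rot"]).as_matrix().round(4))
t=camera("top");s=camera("side");np.save("top2.npy",t,allow_pickle=True);np.save("side2.npy",s,allow_pickle=True)
f=lambda c,b:cv2.resize(np.ascontiguousarray(c["color"][b[1]:b[3],b[0]:b[2],::-1]),(400,400*(b[3]-b[1])//(b[2]-b[0])),interpolation=2)
A=f(t,(192,165,322,265));B=f(s,(190,140,320,280))
h=max(len(A),len(B));A=cv2.copyMakeBorder(A,0,h-len(A),0,0,0);B=cv2.copyMakeBorder(B,0,h-len(B),0,0,0);cv2.imwrite("pics/m3.png",np.hstack([A,B]));print(A.shape)
```

```text
7.75 [ 0.55470716 -0.211277    0.18927322] [-0.28549215 -1.32481672 -0.62067103] [[-0.0225  0.9997 -0.0013]
 [ 0.9997  0.0225 -0.0023]
 [-0.0023 -0.0013 -1.    ]]
(430, 400, 3)
```

View pics/m3.png

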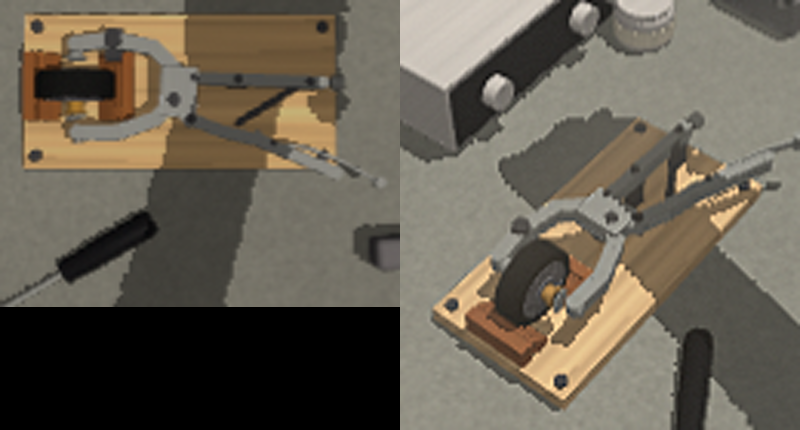

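Run:
```python
from h import *
a=np.load("top0.npy",allow_pickle=True).item()["color"];b=np.load("top2.npy",allow_pickle=True).item()["color"]
for x0,y0,x1,y1 in((192,206,240,226),(192,163,215,185),(290,205,330,230)):
    g=lambda i:cv2.cvtColor(i[y0:y1,x0:x1],cv2.COLOR_RGB2GRAY).astype(np.float64)
    print(cv2.phaseCorrelate(g(a),g(b)))
plan([.5256,-.0824,.12],2,5)
```

```text
((-0.04074787680566416, -0.0001683374014422867), 1.003794240328215)
((0.013953571341023263, -0.009362190192353737), 1.0004798485235282)
((0.24331241604607712, 0.6129663692966378), 0.9391730572003998)
[24.5 -5.3 13.9] [-0.01 -0.01 -0.06]
[24.5 -5.3 13.9] [-0.01 -0.01 -0.06]
[24.5 -5.3 13.9] [-0.01 -0.01 -0.06]
[24.5 -5.2 13.9] [-0.01 -0.01 -0.06]
[24.5 -5.2 13.9] [-0.01 -0.01 -0.06]
```

Call:
apply_moves([
  {"x": 24.5, "y": -5, "z": 14, "ax": 0, "ay": 0, "az": -0.1, "gripper": 0},
  {"x": 24.5, "y": -5, "z": 14, "ax": 0, "ay": 0, "az": -0.1, "gripper": 0},
  {"x": 24.5, "y": -5, "z": 14, "ax": 0, "ay": 0, "az": -0.1, "gripper": 0},
  {"x": 24.5, "y": -5, "z": 14, "ax": 0, "ay": 0, "az": -0.1, "gripper": 0},
  {"x": 24.5, "y": -6, "z": 13.5, "ax": 0, "ay": 0, "az": -0.1, "gripper": 0},
], newtons=22)

```text
clock: 8.27
position: [0.5253, -0.0786, 0.1199]
ee_rot: [0.692, 0.722, 0.0, -0.0]
ft_force: [0.4, 0.3, -0.2]
grip_width: 0.997
grasp_force: 0.0
```

Call:
apply_moves([
  {"x": 0, "y": 0, "z": 0, "ax": 0, "ay": 0, "az": 0, "gripper": 0},
  {"x": 0, "y": 0, "z": 0, "ax": 0, "ay": 0, "az": 0, "gripper": 0},
], newtons=22)

```text
clock: 8.43
position: [0.5252, -0.0786, 0.1201]
ee_rot: [0.691, 0.723, -0.0, -0.001]
ft_force: [-0.3, 0.1, -0.4]
grip_width: 1.002
grasp_force: 0.0
```

Run:
```python
from h import *
o=get_obs();print(o["position"],o["ft_force"])
plan([.5256,-.0824,.046],2,1)
t=camera("top");s=camera("side")
f=lambda c,b:cv2.resize(np.ascontiguousarray(c["color"][b[1]:b[3],b[0]:b[2],::-1]),(400,400*(b[3]-b[1])//(b[2]-b[0])),interpolation=2)
A=f(t,(232,150,322,240));B=f(s,(220,110,320,210))
cv2.imwrite("pics/m4.png",np.hstack([A,B]))
```

```text
[ 0.52523582 -0.07855879  0.12010634] [-0.29394558  0.05311829 -0.38550348]
[-3.9  0.3 74.1] [-0.06 -0.03  0.62]
```

View pics/m4.png

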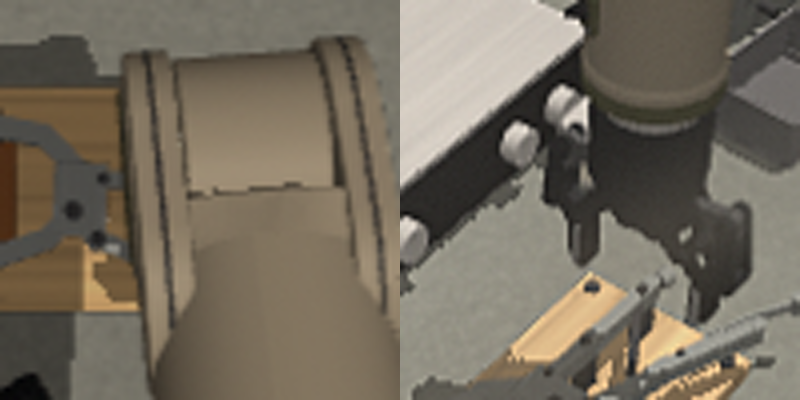

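Call:
apply_moves([
  {"x": -3.5, "y": 0, "z": 20, "ax": 0, "ay": 0, "az": 0.5, "gripper": 0},
  {"x": 0, "y": 0, "z": 15, "ax": 0, "ay": 0, "az": 0, "gripper": 0},
  {"x": 0, "y": 0, "z": 8, "ax": 0, "ay": 0, "az": 0, "gripper": 0},
  {"x": 0, "y": 0, "z": 6, "ax": 0, "ay": 0, "az": 0, "gripper": 0},
  {"x": 0, "y": 0, "z": 6, "ax": 0, "ay": 0, "az": 0, "gripper": 0},
], newtons=22)

```text
clock: 8.95
position: [0.5265, -0.0854, 0.0654]
ee_rot: [0.696, 0.718, 0.0, 0.0]
ft_force: [0.7, -0.1, 0.6]
grip_width: 1.0
grasp_force: 0.0
```

Run:
```python
from h import *
o=get_obs();print(o["position"],o["ft_force"])
s=np.load("side2.npy",allow_pickle=True).item()
ro,d=ray(s,[[265.75,175.5],[295,189.5]])
for e in d: 
    k=(-.0786-ro[1])/e[1]; print("tip in plane y=-.0786",ro+e*k)
plan([.5256,-.0824,.046],2,1)
```

```text
[ 0.52648354 -0.08544021  0.06541282] [ 0.71470188 -0.0714941   0.63858029]
tip in plane y=-.0786 [ 0.57250683 -0.0786      0.12101866]
tip in plane y=-.0786 [ 0.47520569 -0.0786      0.13154567]
[ 3.1 -0.8 19.4] [ 0.04  0.01 -0.2 ]
```

Call:
apply_moves([
  {"x": 2, "y": -1, "z": 6, "ax": 0, "ay": 0, "az": -0.2, "gripper": 0},
  {"x": 0, "y": 0, "z": 6, "ax": 0, "ay": 0, "az": 0, "gripper": 0},
  {"x": 0, "y": 0, "z": 6, "ax": 0, "ay": 0, "az": 0, "gripper": 0},
  {"x": 0, "y": 0, "z": 5, "ax": 0, "ay": 0, "az": 0, "gripper": 0},
  {"x": 0, "y": 0, "z": 0, "ax": 0, "ay": 0, "az": 0, "gripper": 0},
], newtons=22)

```text
clock: 9.37
position: [0.5245, -0.0831, 0.0414]
ee_rot: [0.694, 0.72, -0.0, -0.0]
ft_force: [-0.8, 0.2, -0.2]
grip_width: 0.996
grasp_force: 0.0
```

Call:
apply_moves([
  {"x": 0, "y": 0, "z": 0, "ax": 0, "ay": 0, "az": 0, "gripper": 0.1},
  {"x": 0, "y": 0, "z": 0, "ax": 0, "ay": 0, "az": 0, "gripper": 0.12},
  {"x": 0, "y": 0, "z": 0, "ax": 0, "ay": 0, "az": 0, "gripper": 0.14},
], newtons=22)

```text
clock: 9.62
position: [0.5249, -0.0832, 0.0426]
ee_rot: [0.695, 0.719, -0.0, 0.0]
ft_force: [-0.5, -0.4, 2.0]
grip_width: 0.861
grasp_force: 1.4
```

Call:
apply_moves([
  {"x": 0, "y": 0, "z": 0, "ax": 0, "ay": 0, "az": 0, "gripper": 0.16},
  {"x": 0, "y": 0, "z": 0, "ax": 0, "ay": 0, "az": 0, "gripper": 0.16},
], newtons=22)

```text
clock: 9.78
position: [0.5257, -0.0831, 0.043]
ee_rot: [0.694, 0.72, 0.0, 0.001]
ft_force: [-0.0, -0.0, 4.4]
grip_width: 0.845
grasp_force: 3.5
```

Call:
apply_moves([
  {"x": 0, "y": 0, "z": 0, "ax": 0, "ay": 0, "az": 0, "gripper": 0.18},
  {"x": 0, "y": 0, "z": 0, "ax": 0, "ay": 0, "az": 0, "gripper": 0.18},
], newtons=22)

```text
clock: 9.95
position: [0.5265, -0.0831, 0.0434]
ee_rot: [0.694, 0.719, 0.001, 0.001]
ft_force: [3.0, 0.6, 5.5]
grip_width: 0.824
grasp_force: 7.2
```

Run:
```python
from h import *
o=get_obs();print(o["position"],o["ft_force"],o["torque"],o["grasp_force"],o["grip_width"])
```

```text
[ 0.52647958 -0.08314004  0.04338642] [2.98391461 0.57183784 5.45071699] [ 0.0747312  -0.51667107 -0.05802809] 7.211583131575026 0.8240790061394903
```

Call:
apply_moves([
  {"x": 0, "y": 1, "z": -0.7, "ax": 0, "ay": 0, "az": 0, "gripper": 0.18},
  {"x": 0, "y": 0.7, "z": -0.5, "ax": 0, "ay": 0, "az": 0, "gripper": 0.18},
  {"x": 0, "y": 0, "z": 0, "ax": 0, "ay": 0, "az": 0, "gripper": 0.18},
], newtons=22)

```text
clock: 10.2
position: [0.5265, -0.0832, 0.0435]
ee_rot: [0.695, 0.719, -0.0, -0.0]
ft_force: [-1.2, 0.6, 2.5]
grip_width: 0.819
grasp_force: 5.7
```

Call:
apply_moves([
  {"x": 0, "y": 0.9, "z": -0.3, "ax": 0, "ay": 0, "az": 0, "gripper": 0.2},
  {"x": 0, "y": 0.9, "z": -0.3, "ax": 0, "ay": 0, "az": 0, "gripper": 0.22},
  {"x": 0, "y": 0, "z": 0, "ax": 0, "ay": 0, "az": 0, "gripper": 0.22},
], newtons=22)

```text
clock: 10.45
position: [0.5283, -0.0833, 0.0441]
ee_rot: [0.695, 0.719, -0.0, -0.0]
ft_force: [-1.4, -0.8, 4.0]
grip_width: 0.78
grasp_force: 3.3
```

Call:
apply_moves([
  {"x": 0, "y": 0.5, "z": -0.7, "ax": 0, "ay": 0, "az": 0, "gripper": 0.24},
  {"x": 0, "y": 0.7, "z": -0.6, "ax": 0, "ay": 0, "az": 0, "gripper": 0.26},
  {"x": 0, "y": 0, "z": 0, "ax": 0, "ay": 0, "az": 0, "gripper": 0.26},
], newtons=22)

```text
clock: 10.7
position: [0.5296, -0.0832, 0.0451]
ee_rot: [0.695, 0.719, -0.0, -0.0]
ft_force: [0.7, -2.3, -0.9]
grip_width: 0.742
grasp_force: 11.0
```

Call:
apply_moves([
  {"x": 0, "y": 0.8, "z": -0.4, "ax": 0, "ay": 0, "az": 0, "gripper": 0.28},
  {"x": 0, "y": 0.8, "z": -0.4, "ax": 0, "ay": 0, "az": 0, "gripper": 0.3},
  {"x": 0, "y": 0, "z": 0, "ax": 0, "ay": 0, "az": 0, "gripper": 0.3},
], newtons=22)

```text
clock: 10.95
position: [0.531, -0.0831, 0.0459]
ee_rot: [0.695, 0.719, -0.0, -0.0]
ft_force: [1.0, -2.4, -1.9]
grip_width: 0.701
grasp_force: 9.7
```

Call:
apply_moves([
  {"x": -0.7, "y": 1, "z": 0.2, "ax": 0, "ay": 0, "az": 0, "gripper": 0.32},
  {"x": -0.6, "y": 0.9, "z": 0.2, "ax": 0, "ay": 0, "az": 0, "gripper": 0.34},
  {"x": 0, "y": 0, "z": 0, "ax": 0, "ay": 0, "az": 0, "gripper": 0.34},
], newtons=22)

```text
clock: 11.2
position: [0.5328, -0.0835, 0.046]
ee_rot: [0.694, 0.72, -0.0, -0.001]
ft_force: [-4.0, 0.3, 6.2]
grip_width: 0.656
grasp_force: 4.7
```

Call:
apply_moves([
  {"x": -0.3, "y": 0.8, "z": -0.2, "ax": 0, "ay": 0, "az": 0, "gripper": 0.36},
  {"x": -0.3, "y": 0.8, "z": -0.2, "ax": 0, "ay": 0, "az": 0, "gripper": 0.38},
  {"x": 0, "y": 0, "z": 0, "ax": 0, "ay": 0, "az": 0, "gripper": 0.38},
], newtons=22)

```text
clock: 11.45
position: [0.5346, -0.0839, 0.0463]
ee_rot: [0.694, 0.72, -0.0, -0.0]
ft_force: [-2.1, 2.4, 3.9]
grip_width: 0.618
grasp_force: 3.0
```

Call:
apply_moves([
  {"x": 0.4, "y": 0.3, "z": -0.5, "ax": 0, "ay": 0, "az": 0, "gripper": 0.4},
  {"x": 0.2, "y": 0.7, "z": -0.4, "ax": 0, "ay": 0, "az": 0, "gripper": 0.42},
  {"x": 0, "y": 0, "z": 0, "ax": 0, "ay": 0, "az": 0, "gripper": 0.42},
], newtons=22)

```text
clock: 11.7
position: [0.536, -0.0839, 0.0471]
ee_rot: [0.694, 0.72, 0.0, 0.0]
ft_force: [0.7, 0.5, 1.3]
grip_width: 0.579
grasp_force: 2.9
```

Run:
```python
from h import *
o=get_obs();print(o["position"],o["ft_force"],o["torque"],o["grasp_force"],o["grip_width"])
a=np.load("top0.npy",allow_pickle=True).item()["color"];b=camera("top")["color"]
for x0,y0,x1,y1 in((192,206,230,226),(192,163,215,185),(203,175,235,210)):
    g=lambda i:cv2.cvtColor(i[y0:y1,x0:x1],cv2.COLOR_RGB2GRAY).astype(np.float64)
    print(cv2.phaseCorrelate(g(a),g(b)))
```

```text
[ 0.53604921 -0.08387576  0.04713816] [0.66931564 0.49708001 1.26801818] [ 0.21804363 -0.25638857 -0.01452124] 2.919828342710389 0.5790839671344553
((-0.2854646763227784, -0.019549032320940185), 0.9840036436349316)
((0.16650713593168653, 0.21539960815402281), 0.9419635368395107)
((0.5578370055667836, 0.2886931599550131), 0.3495152483911631)
```

Call:
apply_moves([
  {"x": 0, "y": 0.8, "z": -0.3, "ax": 0, "ay": 0, "az": 0, "gripper": 0.44},
  {"x": 0, "y": 0.8, "z": -0.3, "ax": 0, "ay": 0, "az": 0, "gripper": 0.46},
  {"x": 0, "y": 0, "z": 0, "ax": 0, "ay": 0, "az": 0, "gripper": 0.46},
], newtons=24)

```text
clock: 12.0
position: [0.5375, -0.0841, 0.0477]
ee_rot: [0.694, 0.72, -0.0, 0.0]
ft_force: [1.2, 0.1, 0.9]
grip_width: 0.541
grasp_force: 0.9
```

Call:
apply_moves([
  {"x": 0, "y": 0.8, "z": -0.3, "ax": 0, "ay": 0, "az": 0, "gripper": 0.48},
  {"x": 0, "y": 0, "z": 0, "ax": 0, "ay": 0, "az": 0, "gripper": 0.48},
], newtons=24)

```text
clock: 12.17
position: [0.5383, -0.0841, 0.048]
ee_rot: [0.694, 0.72, -0.0, 0.0]
ft_force: [1.5, 0.3, 1.6]
grip_width: 0.52
grasp_force: 0.8
```

Run:
```python
from h import *
def show(b,box):
    hsv=cv2.cvtColor(b,cv2.COLOR_RGB2HSV);x0,y0,x1,y1=box
    for y in range(y0,y1):
        print(y,''.join('K' if v<55 else ('B' if (14<h<27 and s>110 and v<190 and v>60) else ('#' if s<60 else '.')) for h,s,v in hsv[y,x0:x1]))
a=np.load("top2.npy",allow_pickle=True).item()["color"];b=camera("top")["color"]
for i in(a,b): show(i,(200,172,252,222)); print()
```

```text
172 .B.##.BBBBBBBBBBBBBBBBBBBBBBBBBBBBBBBBBBBBBBBBBBBBBB
173 .B###.B.................BB.........................B
174 .B.###B................BBB.###..B..................B
175 ..B..B........BB..BBBBBB.#######...................B
176 ............BBB...#################................B
177 ...........BBB.#########################...........B
178 ...........BB.#############################........B
179 ...........BB.##############################.......B
180 ...........BB.##############K################......B
181 BBBBBBBBB..BBB.######.....#####K##############.....B
182 ......B...BBBB.####BBBBBB.#####.......#########.BBBB
183 ............B.#####.BBBB..#####.....BBBBB#######.BBB
184 ............B..####....B...KKKK........BBB#######...
185 ............BBBB.......B...............BBBB#######.B
186 ............BBBBBBBBBBBB...............BBBB.#######.
187 .......KKKKK..KKKKKKK.BB...........B...BBBB.########
188 ....KKKKKKKKKKKKKKKKKKKKKKKKK......B...BBBB.########
189 ...KKKKKKKKKKKKKKKKKKKKKKKKKK......B...BBBB.########
190 ...KKKKKKKKKKKKKKKKKKKKKKKKKK..........BBBB.########
191 ...KKKKKKKKKK
[... 3900 characters left out ...]
BBBBBBBBBBBBBBBB
210 ..........................BBBBBBBBBBBBBBBBBBBBBBBBBB
211 ..........................BBBBBBBBBBBBBBBBBBBBBBBBBB
212 ..........................BBBBBBBBBBBBBBBBBBBBBBBBBB
213 ..B.......................BBBBBBBBBBBBBBBBBBBBBBBBBB
214 ..###.....................BBBBBBBBBBBBBBBBBBBBBBBBBB
215 B.###.....................BBBBBBBBBBBBBBBBBBBBBBBBBB
216 B.###.BBBBBBBBBB..........BBBBBBBBBBBBBBBBBBBBBBBBBB
217 BB...BBBBBBBBBBBBBBBBBBBBBBBBBBBBBBBBBBBBBBBBBBBBBBB
218 BBBBBBBBBBBBBBBBBBBBBBBBBBBBBBBBBBBBBBBBBBBBBBBBBBBB
219 BBBBBBBBBBBBBBBBBBBBBBBBBBBBBBBBBBBBBBBBBBBBBBBBBBBB
220 ######################..............................
221 ####################################################
```

Call:
apply_moves([
  {"x": 0, "y": 1, "z": -0.3, "ax": 0, "ay": 0, "az": 0, "gripper": 0.5},
  {"x": 0, "y": 1, "z": -0.3, "ax": 0, "ay": 0, "az": 0, "gripper": 0.52},
  {"x": 0, "y": 0, "z": 0, "ax": 0, "ay": 0, "az": 0, "gripper": 0.52},
], newtons=24)

```text
clock: 12.47
position: [0.5399, -0.084, 0.0484]
ee_rot: [0.695, 0.719, -0.0, -0.0]
ft_force: [1.0, -0.1, 0.6]
grip_width: 0.482
grasp_force: 0.7
```

Call:
apply_moves([
  {"x": 0, "y": 0.9, "z": -0.3, "ax": 0, "ay": 0, "az": 0, "gripper": 0.54},
  {"x": 0, "y": 0, "z": 0, "ax": 0, "ay": 0, "az": 0, "gripper": 0.54},
  {"x": 0, "y": 0, "z": 0, "ax": 0, "ay": 0, "az": 0, "gripper": 0.54},
], newtons=24)

```text
clock: 12.72
position: [0.5405, -0.084, 0.0486]
ee_rot: [0.695, 0.719, -0.0, -0.0]
ft_force: [-1.4, -0.3, 1.2]
grip_width: 0.462
grasp_force: 2.9
```

Call:
apply_moves([
  {"x": 0, "y": 0.3, "z": 0, "ax": 0, "ay": 0, "az": 0, "gripper": 0.56},
  {"x": 0, "y": 0, "z": 0, "ax": 0, "ay": 0, "az": 0, "gripper": 0.56},
  {"x": 0, "y": 0, "z": 0, "ax": 0, "ay": 0, "az": 0, "gripper": 0.56},
], newtons=24)

```text
clock: 12.97
position: [0.5412, -0.084, 0.0488]
ee_rot: [0.694, 0.72, -0.0, -0.0]
ft_force: [-1.7, -0.4, 2.2]
grip_width: 0.443
grasp_force: 10.8
```

Call:
apply_moves([
  {"x": 0, "y": 0, "z": 0, "ax": 0, "ay": 0, "az": 0, "gripper": 0.58},
  {"x": 0, "y": 0, "z": 0, "ax": 0, "ay": 0, "az": 0, "gripper": 0.58},
  {"x": 0, "y": 0, "z": 0, "ax": 0, "ay": 0, "az": 0, "gripper": 0.58},
], newtons=24)

```text
clock: 13.22
position: [0.5417, -0.084, 0.049]
ee_rot: [0.694, 0.72, 0.0, 0.0]
ft_force: [2.7, -1.4, 0.5]
grip_width: 0.426
grasp_force: 20.0
```

Call:
apply_moves([
  {"x": 0, "y": 0, "z": 0, "ax": 0, "ay": 0, "az": 0, "gripper": 0.54},
  {"x": 0, "y": 0, "z": 0, "ax": 0, "ay": 0, "az": 0, "gripper": 0.5},
  {"x": 0, "y": 0, "z": 0, "ax": 0, "ay": 0, "az": 0, "gripper": 0.45},
  {"x": 0, "y": 0, "z": 0, "ax": 0, "ay": 0, "az": 0, "gripper": 0.35},
  {"x": 0, "y": 0, "z": 0, "ax": 0, "ay": 0, "az": 0, "gripper": 0.35},
], newtons=24)

```text
clock: 13.63
position: [0.5414, -0.0837, 0.0489]
ee_rot: [0.694, 0.72, 0.0, 0.0]
ft_force: [0.3, 0.3, -0.4]
grip_width: 0.649
grasp_force: 0.0
```

Call:
apply_moves([
  {"x": 0, "y": 0, "z": -10, "ax": 0, "ay": 0, "az": 0, "gripper": 0.35},
  {"x": 0, "y": 0, "z": -20, "ax": 0, "ay": 0, "az": 0, "gripper": 0.35},
  {"x": 0, "y": 0, "z": -35, "ax": 0, "ay": 0, "az": 0, "gripper": 0.35},
  {"x": 0, "y": 0, "z": -40, "ax": 0, "ay": 0, "az": 0, "gripper": 0.35},
  {"x": -40, "y": 0, "z": -20, "ax": 0, "ay": 0, "az": 0, "gripper": 0.35},
])

```text
clock: 14.05
position: [0.545, -0.1133, 0.1786]
ee_rot: [0.691, 0.723, 0.003, 0.002]
ft_force: [2.7, 1.0, 1.5]
grip_width: 0.648
grasp_force: 0.0
```

Call:
apply_moves([
  {"x": -40, "y": 0, "z": 0, "ax": 0, "ay": 0, "az": 0, "gripper": 1},
  {"x": -40, "y": 0, "z": 0, "ax": 0, "ay": 0, "az": 0, "gripper": 1},
  {"x": -40, "y": 0, "z": 0, "ax": 0, "ay": 0, "az": 0, "gripper": 1},
  {"x": -40, "y": 0, "z": 0, "ax": 0, "ay": 0, "az": 0, "gripper": 1},
  {"x": 0, "y": 0, "z": 0, "ax": 0, "ay": 0, "az": 0, "gripper": 1},
])

```text
clock: 14.47
position: [0.5461, -0.291, 0.1727]
ee_rot: [0.698, 0.716, -0.002, 0.001]
ft_force: [-1.4, -1.3, -0.4]
grip_width: 0.001
grasp_force: 0.0
```

Run:
```python
from h import *
o=get_obs();print(o["clock"],o["position"],o["ft_force"],o["grip_width"],o["joint_pos"].round(2))
t=camera("top");s=camera("side");np.save("top3.npy",t,allow_pickle=True);np.save("side3.npy",s,allow_pickle=True)
f=lambda c,b:cv2.resize(np.ascontiguousarray(c["color"][b[1]:b[3],b[0]:b[2],::-1]),(400,400*(b[3]-b[1])//(b[2]-b[0])),interpolation=2)
A=f(t,(192,160,322,260));B=f(s,(190,140,320,280))
h=max(len(A),len(B));A=cv2.copyMakeBorder(A,0,h-len(A),0,0,0);B=cv2.copyMakeBorder(B,0,h-len(B),0,0,0);cv2.imwrite("pics/m5.png",np.hstack([A,B]))
C=(.5515,.0895);a=np.radians(1.6)
def J(x,y,z): return [C[0]+np.cos(a)*x-np.sin(a)*y,C[1]+np.sin(a)*x+np.cos(a)*y,z]
print("roll pred px",J(-.007,-.284,.06),proj(t,[J(-.007,-.284,.066)]),proj(s,[J(-.007,-.284,.066)]))
```

```text
14.4667 [ 0.54614886 -0.29103121  0.17271693] [-1.43644581 -1.27919849 -0.37826884] 0.0009274122417318004 [ 0.85  0.42 -0.57  1.54  0.24  1.24  0.27]
roll pred px [np.float64(0.5524324745922111), np.float64(-0.19458472414252562), 0.06] [[316.72843313 192.2858488 ]] [[294.982442   170.39737982]]
```

View pics/m5.png

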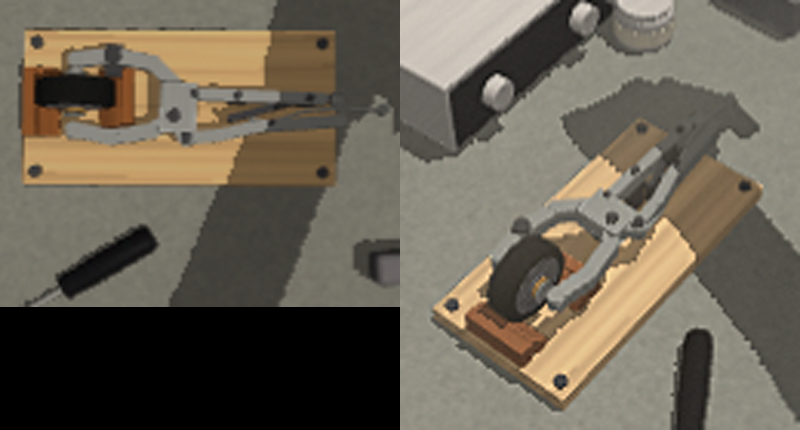

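The clamp is locked by itself. The jaws hold the wheel with its bush home, and the board hasn't moved. The release roll shows at about top px (315.5,194.8).

Run:
```python
from h import *
t=np.load("top3.npy",allow_pickle=True).item()
print(onz(t,[[315.5,194.8]],.064)); b=t["color"]; hsv=cv2.cvtColor(b,cv2.COLOR_RGB2HSV)
for y in range(183,204): print(y,' '.join('%3d'%v for v in hsv[y,296:324,2]))
plan([.575,-.195,.05],1.6,1)
```

```text
[[ 0.54537389 -0.1915269   0.064     ]]
183 109 109 109 111 104  73  68  68  70  69  70  69  70  68  67  69  70  70  69  70  70  70  71  72  69  66  67  67
184 108 109 108 109 102  71  67  67  68  67  68  70  70  65  66  69  71  72  70  70  70  69  69  69  68  67  68  69
185 110 110 110 110 103  70  65  66  67  66  69  71  70  67  67  69  70  70  70  70  68  68  68  69  70  67  68  69
186 114 114 114 114 107  73  65  67  68  67  68  70  70  69  70  70  70  68  68  67  67  67  68  71  71  69  69  69
187 113 113 114 114 107  73  66  67  68  67  68  68  69  71  70  71  69  66  68  69  69  69  70  70  71  70  70  70
188 111 111 111 111 104  72  68  68  67  68  66  68  69  70  69  68  67  66  68  67  66  69  69  69  68  68  69  68
189 110 110 111 111 103  72  69  71  69  69  68  68  68  68  68  68  69  69  68  66  67  68  70  71  70  68  69  69
190  86  88  95  89  64  66  62  64  70  68  68  68  67  68  67  69  70  71  73  70  70  69  70  72  69  69  68  68
191  78  77  69  49  74  71  70  68  68  69  69  68  68  69  68  69  70  91 126 114  73  71  70  70  70  69  69  68
192  77  77  71 
[... 715 characters left out ...]
  74  68  70  70  68  89 122 122 123 120 118 120 122 125 125 109  69  69  70  70
199  77  77  76  77  77  77  77  78  75  71  88 109  89 121 121 119 121 120 120 119 121 122 121 107  69  70  69  68
200  76  76  76  77  77  77  78  77  73  85 119 119 122 124 124 123 123 122 121 120 118 120 120 107  70  69  68  68
201  71  71  69  84  80  66  67  66  70  88 121 121 123 125 123 122 122 120 119 121 121 120 120 106  68  67  67  68
202 124 123 123 124 116  72  67  69  88 122 123 124 125 124 124 122 121 122 121 123 124 122 121 107  70  70  71  73
203 120 120 120 121 113  72  69  68  86 121 122 123 123 123 124 121 121 120 121 124 123 122 120 107  91 121 121 123
[ 87.   29.9 122.9] [ 0.01 -0.01  0.23]
```

Call:
apply_moves([
  {"x": 30, "y": 10, "z": 10, "ax": 0, "ay": 0, "az": 0.2, "gripper": 1},
  {"x": 30, "y": 10, "z": 10, "ax": 0, "ay": 0, "az": 0, "gripper": 1},
  {"x": 27, "y": 10, "z": 10, "ax": 0, "ay": 0, "az": 0, "gripper": 1},
  {"x": 0, "y": 0, "z": 20, "ax": 0, "ay": 0, "az": 0, "gripper": 1},
  {"x": 0, "y": 0, "z": 20, "ax": 0, "ay": 0, "az": 0, "gripper": 1},
])

```text
clock: 14.98
position: [0.577, -0.1885, 0.1035]
ee_rot: [0.693, 0.721, 0.001, 0.001]
ft_force: [-0.1, -0.7, -0.2]
grip_width: -0.001
grasp_force: 0.0
```

Call:
apply_moves([
  {"x": 0, "y": 0, "z": 15, "ax": 0, "ay": 0, "az": 0, "gripper": 1},
  {"x": 0, "y": 0, "z": 15, "ax": 0, "ay": 0, "az": 0, "gripper": 1},
  {"x": 0, "y": 0, "z": 13, "ax": 0, "ay": 0, "az": 0, "gripper": 1},
  {"x": 0, "y": 0, "z": 10, "ax": 0, "ay": 0, "az": 0, "gripper": 1},
  {"x": 0, "y": 0, "z": 0, "ax": 0, "ay": 0, "az": 0, "gripper": 1},
])

```text
clock: 15.4
position: [0.5745, -0.192, 0.0478]
ee_rot: [0.695, 0.719, -0.0, -0.001]
ft_force: [0.2, 0.1, -0.2]
grip_width: 0.002
grasp_force: 0.0
```

Call:
apply_moves([
  {"x": 0, "y": -3, "z": 0, "ax": 0, "ay": 0, "az": 0, "gripper": 1},
  {"x": 0, "y": -2, "z": 0, "ax": 0, "ay": 0, "az": 0, "gripper": 1},
  {"x": 0, "y": 0, "z": 0, "ax": 0, "ay": 0, "az": 0, "gripper": 1},
])

```text
clock: 15.65
position: [0.5706, -0.1934, 0.0505]
ee_rot: [0.696, 0.718, 0.0, 0.001]
ft_force: [-0.6, -0.4, -0.1]
grip_width: -0.001
grasp_force: 0.0
```

Now pull slowly along -x.

Call:
apply_moves([
  {"x": 0, "y": -2, "z": 0, "ax": 0, "ay": 0, "az": 0, "gripper": 1},
  {"x": 0, "y": -2, "z": 0, "ax": 0, "ay": 0, "az": 0, "gripper": 1},
  {"x": 0, "y": -2, "z": 0, "ax": 0, "ay": 0, "az": 0, "gripper": 1},
])

```text
clock: 15.9
position: [0.5645, -0.1935, 0.0499]
ee_rot: [0.696, 0.718, 0.0, 0.0]
ft_force: [0.1, 0.2, 0.0]
grip_width: -0.003
grasp_force: 0.0
```

Call:
apply_moves([
  {"x": 0, "y": -2, "z": 0, "ax": 0, "ay": 0, "az": 0, "gripper": 1},
  {"x": 0, "y": -2, "z": 0, "ax": 0, "ay": 0, "az": 0, "gripper": 1},
  {"x": 0, "y": 0, "z": 0, "ax": 0, "ay": 0, "az": 0, "gripper": 1},
])

```text
clock: 16.15
position: [0.5603, -0.1938, 0.0497]
ee_rot: [0.696, 0.718, -0.0, 0.0]
ft_force: [0.9, -0.3, 1.0]
grip_width: 0.001
grasp_force: 0.5
```

Call:
apply_moves([
  {"x": 0, "y": -2, "z": 0, "ax": 0, "ay": 0, "az": 0, "gripper": 1},
  {"x": 0, "y": -2, "z": 0, "ax": 0, "ay": 0, "az": 0, "gripper": 1},
  {"x": 0, "y": 0, "z": 0, "ax": 0, "ay": 0, "az": 0, "gripper": 1},
])

```text
clock: 16.4
position: [0.5562, -0.1937, 0.0495]
ee_rot: [0.696, 0.718, -0.0, -0.0]
ft_force: [1.4, -0.0, 0.3]
grip_width: 0.003
grasp_force: 0.5
```

Call:
apply_moves([
  {"x": 0, "y": -2, "z": 0, "ax": 0, "ay": 0, "az": 0, "gripper": 1},
  {"x": 0, "y": -2, "z": 0, "ax": 0, "ay": 0, "az": 0, "gripper": 1},
  {"x": 0, "y": 0, "z": 0, "ax": 0, "ay": 0, "az": 0, "gripper": 1},
])

```text
clock: 16.65
position: [0.5521, -0.1938, 0.0495]
ee_rot: [0.696, 0.718, -0.0, -0.0]
ft_force: [1.0, -0.4, 0.4]
grip_width: -0.003
grasp_force: 0.4
```

Call:
apply_moves([
  {"x": 0, "y": -2, "z": 0, "ax": 0, "ay": 0, "az": 0, "gripper": 1},
  {"x": 0, "y": -2, "z": 0, "ax": 0, "ay": 0, "az": 0, "gripper": 1},
  {"x": 0, "y": 0, "z": 0, "ax": 0, "ay": 0, "az": 0, "gripper": 1},
])

```text
clock: 16.9
position: [0.5481, -0.194, 0.0495]
ee_rot: [0.696, 0.718, -0.0, -0.0]
ft_force: [0.0, -0.5, 0.2]
grip_width: 0.0
grasp_force: 0.4
```

```bash
cat > st.py <<'E'
from h import *
o=get_obs();print(o["clock"],o["position"],o["ft_force"])
a=np.load("top3.npy",allow_pickle=True).item()["color"];t=camera("top");b=t["color"]
for x0,y0,x1,y1 in((192,206,230,226),(192,163,215,185),(200,183,232,196),(200,196,245,212)):
    g=lambda i:cv2.cvtColor(np.ascontiguousarray(i[y0:y1,x0:x1]),cv2.COLOR_RGB2GRAY).astype(np.float64)
    print(np.round(cv2.phaseCorrelate(g(a),g(b))[0],2),np.abs(g(a)-g(b)).mean().round(1))
E
python3 st.py
```

```text
16.9 [ 0.54808784 -0.19398944  0.04950467] [ 0.01782154 -0.46586602  0.21982148]
[0.04 0.07] 1.1
[-0.    0.01] 1.0
[-0.01  0.58] 1.3
[ 0.39 -0.09] 1.8
```

Call:
apply_moves([
  {"x": 0, "y": -2, "z": 0, "ax": 0, "ay": 0, "az": 0, "gripper": 1},
  {"x": 0, "y": -2, "z": 0, "ax": 0, "ay": 0, "az": 0, "gripper": 1},
  {"x": 0, "y": 0, "z": 0, "ax": 0, "ay": 0, "az": 0, "gripper": 1},
])

```text
clock: 17.2
position: [0.5441, -0.1941, 0.0495]
ee_rot: [0.696, 0.718, -0.0, -0.0]
ft_force: [-0.0, 0.1, 0.3]
grip_width: -0.007
grasp_force: 0.4
```

Call:
apply_moves([
  {"x": 0, "y": -2, "z": 0, "ax": 0, "ay": 0, "az": 0, "gripper": 1},
  {"x": 0, "y": -2, "z": 0, "ax": 0, "ay": 0, "az": 0, "gripper": 1},
  {"x": 0, "y": 0, "z": 0, "ax": 0, "ay": 0, "az": 0, "gripper": 1},
])

```text
clock: 17.45
position: [0.54, -0.1942, 0.0495]
ee_rot: [0.696, 0.718, -0.0, -0.0]
ft_force: [0.2, 0.4, -0.1]
grip_width: -0.001
grasp_force: 0.0
```

```bash
python3 st.py
```

```text
17.45 [ 0.53995683 -0.19422076  0.04945241] [ 0.23494618  0.39294172 -0.05999314]
[-0.05  0.01] 1.6
[-0.06 -0.03] 1.5
[0.08 0.42] 3.2
[0.38 0.32] 5.3
```

Run:
```python
from h import *
t=camera("top");b=t["color"];hsv=cv2.cvtColor(b,cv2.COLOR_RGB2HSV)
for y in range(182,228):
    print(y,''.join('K' if v<55 else ('#' if s<60 else '.') for h,s,v in hsv[y,200:330]))
```

```text
182 ...............####.......######......#########......................................................#############.KKKKKKK.......#
183 ..............#####.......#####..........#######.....................................................############K.KKKKKKK.......#
184 ...........K..KK####.......KKK#...........#######....................................................############.KKKKKKK........#
185 ....KKKKKKKKKKKKKKKKKKKKKKKK...............#######...................................................###########K.KKKKKKK........#
186 ....KKKKKKKKKKKKKKKKKKKKKKKKK...............#######..................................................###########..KKKKKKK..K......
187 ....KKKKKKKKKKKKKKKKKKKKKKKKK...............############.............................................##########...KKKKKKK..K......
188 ...KKKKKKKKKKKKKKKKKKKKKKKKKK...............############.............................................#########KK.KKKKKKKK..K......
189 ...KKKKKKKKKKKKKKKKKKKKKKKKKK...............################################.........................#########KK.KKKKKKKK..K......
190 ...KKKKKKKKKKKKK
[... 4409 characters left out ...]
#############KKK.........
223 ######################################################################################################################.KK.........
224 #######################################################################################################################K..........
225 #######################################################################################################################...........
226 ##########################################################################################################################........
227 ###########################################################################################################################.......
```

Call:
apply_moves([
  {"x": 0, "y": 3, "z": 0, "ax": 0, "ay": 0, "az": 0, "gripper": 1},
  {"x": 0, "y": 3, "z": 0, "ax": 0, "ay": 0, "az": 0, "gripper": 1},
  {"x": 0, "y": 0, "z": -10, "ax": 0, "ay": 0, "az": 0, "gripper": 1},
  {"x": 0, "y": 0, "z": -30, "ax": 0, "ay": 0, "az": 0, "gripper": 1},
  {"x": -20, "y": 0, "z": -40, "ax": 0, "ay": 0, "az": 0, "gripper": 1},
])

```text
clock: 17.97
position: [0.5464, -0.208, 0.1263]
ee_rot: [0.694, 0.72, 0.0, -0.003]
ft_force: [1.6, -0.1, -0.1]
grip_width: 0.003
grasp_force: 0.0
```

Call:
apply_moves([
  {"x": -40, "y": 0, "z": -40, "ax": 0, "ay": 0, "az": 0, "gripper": 1},
  {"x": -40, "y": 0, "z": 0, "ax": 0, "ay": 0, "az": 0, "gripper": 1},
  {"x": -40, "y": 0, "z": 0, "ax": 0, "ay": 0, "az": 0, "gripper": 1},
  {"x": -40, "y": 0, "z": 0, "ax": 0, "ay": 0, "az": 0, "gripper": 1},
  {"x": 0, "y": 0, "z": 0, "ax": 0, "ay": 0, "az": 0, "gripper": 1},
])

```text
clock: 18.38
position: [0.5491, -0.372, 0.1564]
ee_rot: [0.699, 0.715, -0.002, 0.001]
ft_force: [-1.7, -1.1, -1.1]
grip_width: 0.003
grasp_force: 0.0
```

```bash
cat > asc.py <<'E'
from h import *
t=camera("top");b=t["color"];np.save("top4.npy",t,allow_pickle=True);print(get_obs()["clock"],get_obs()["position"])
for b in (np.load("top2.npy",allow_pickle=True).item()["color"],b):
    hsv=cv2.cvtColor(b,cv2.COLOR_RGB2HSV)
    for y in range(182,228):
        print(y,''.join('K' if v<55 else ('#' if s<60 else '.') for h,s,v in hsv[y,200:325]))
E
python3 asc.py
```

```text
18.4333 [ 0.55017699 -0.36745858  0.15629772]
182 ...............####.......#####.......#########......................................................########################
183 ..............#####.......#####..........#######.....................................................########################
184 ...............####........KKKK...........#######....................................................########################
185 ...........................................#######...................................................########################
186 ............................................#######..................................................########################
187 .......KKKKK..KKKKKKK.......................############.............................................########################
188 ....KKKKKKKKKKKKKKKKKKKKKKKKK...............#############............................................########################
189 ...KKKKKKKKKKKKKKKKKKKKKKKKKK...............#########################K################...............########################
190 ...KKKKKKK
[... 10205 characters left out ...]
##################################################
223 #############################################################################################################################
224 #############################################################################################################################
225 #############################################################################################################################
226 #############################################################################################################################
227 #############################################################################################################################
```

Run:
```python
from h import *
a=np.load("top0.npy",allow_pickle=True).item();b=camera("top")
for n,c in(("0",a),("now",b)):
    hsv=cv2.cvtColor(c["color"],cv2.COLOR_RGB2HSV);m=np.zeros((384,512),np.uint8);m[160:228,190:306]=((hsv[...,1]>70)&(hsv[...,2]>50))[160:228,190:306]
    h=cv2.convexHull(max(cv2.findContours(m,0,1)[0],key=cv2.contourArea)); P=onz(c,h[:,0],.018)
    print(n,cv2.minAreaRect((P[:,:2]*1000).astype(np.float32)))
d=np.abs(a["color"].astype(int)-b["color"]).max(2)>25
for nm,(x0,y0,x1,y1) in dict(near=(118,215,165,250),fork=(135,125,170,160),teal=(75,135,120,255),driver=(180,230,245,275),tape=(305,235,340,255),span=(345,205,388,260),ham=(390,195,430,275),bin=(370,150,425,190),tin=(325,120,360,155)).items(): print(nm,d[y0:y1,x0:x1].mean().round(2))
o=get_obs();print(o["joint_velocities"].round(3).max(),o["ft_force"])
```

```text
0 ((546.537109375, -4.0754241943359375), (148.08724975585938, 299.3825378417969), 1.584125280380249)
now ((544.16064453125, -3.4736328125), (150.54534912109375, 299.1413879394531), 0.897773802280426)
near 0.0
fork 0.0
teal 0.0
driver 0.0
tape 0.09
span 0.01
ham 0.6
bin 0.27
tin 0.02
0.038 [ 1.18140736  1.40421296 -0.24172443]
```

```bash
python3 -c "
from h import *
print(hand_in())"
```

```text
the job is handed in; nothing more can be done
None
```

The job is handed in: the wheel stands in the cradle with its bush pressed home, and the clamp was locked, then released and sprang open. By the camera, the board shifted at most about 2 mm and 0.7°, and nothing else appears to have moved, though changed shadows make the hammer and bin hard to compare.

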